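# Click the long hot-air nozzles onto the nozzle stand

## Robot

A 6-joint arm with a two-finger parallel gripper is mounted at the origin on the work surface. World frame = base frame: x ahead of the robot, y to its left, z up, the work surface at z = 0. Lengths are in mm, angles in rad, forces in N, time in s.
With the tool pointing down it reaches from about 350 to 875 mm from the base axis. Payload 4.2 kg.
Tool frame: the origin (TCP) lies at the centre of the arm's flange, where the gripper is bolted on; the fingertips stand 173 mm ahead of it and the grasp point (between the pads) lies 155 mm ahead of it (arm.finger_overhang is the distance from the TCP to the fingertips, in mm); x points along the fingers, z is the direction in which the jaws open and shut, and the axes are right-handed (so a half turn about x gives the same grasp; the last joint's range is limited). The gripper opens to 85 mm and grips with 20 to 120 N. Pads are 22 mm wide; open, the fingers measure 114 mm over their backs; the gripper's body (76 mm by 85 mm) begins 54 mm behind the grasp point. The pads swing forward as they close: fully open they stand 13 mm farther back than shut.
Start: joints at [1.519, 0.385, 0.008, 0, -1.194, -0.259], TCP at [191.105, 595.045, 404.712] pointing down, gripper open.
Joint ranges: [-3.14, 3.14], [-1.21, 2.06], [-1.07, 1.41], [-3.16, 2.05], [-2.99, -0.16], [-3.1, 3.1]. Speed limits (rad/s): [2.79, 2.79, 3.14, 3.14, 3.14, 3.14].

## Interface

Orientations are given as [roll, pitch, yaw] about the fixed x, y, z axes, in that order (R = Rz(yaw) Ry(pitch) Rx(roll)).
In Python, from workcell import arm gives the robot as it stands.
- The arm moves only by the tool apply_moves, never from a script. Its argument "targets" is a list of rows, each an object with "travel": the shift along the tool's x, y, z in mm, a list of three; "turn": the turn, a rotation vector about the tool's x, y, z in degrees, a list of three; "hand": the opening, from 0 (shut) to 1 (fully open). A call has 1 to 12 rows; each row shifts and turns the commanded pose from where the row before left it, along the tool's axes as they then stand; what a row does not reach is not made up. A row lasts 1/8 s, in which the tool goes at most 62.5 mm and 10.7 degrees, less where a joint would pass 70% of its speed; a pose out of reach is approached as far as the arm can. A call with a gripper value outside its range is refused whole. The fingers move at their own pace and stop on an object; the grip force is fixed at half the most. Time passes only in rows, so rows that do not move let the fingers close. It gives the time, the measured TCP pose, the force and the opening at its end, in the units of the state.
- arm.state(): the state, without advancing time (a new reading comes with each control period).
- arm.snapshot(name): name is "scene" or "top"; returns (picture, depth): 480x640x3 uint8, blue, green, red; 480x640 float32, mm along the optical axis (not along the pixel's ray), 0 where there is no reading.
- arm.camera_params(name): a dict with "fx", "fy", "cx", "cy" (pixels), "distortion" ([k1, k2, p1, p2, k3] as OpenCV has them; the pictures are not rectified), "R" (3x3) and "t" (3): a world point X has camera coordinates R X + t. Camera axes: x right, y down, z forward; pixel columns grow to the right and rows downward; lengths in mm; the calibration is good to about 2 mm. A picture is of the moment at which its call begins. camera_params takes no time and is no camera call.
- arm.hand_in(): hands the job in, once; it reports no verdict.
The state is a dict: "t": time; "joint_positions": joint angles; "qvel": joint speeds; "effort": joint torques, N m; "eef_pos": TCP position; "tcp_rot": TCP orientation; "ft_force": force on the tool from outside, world axes, zero at the start; "torque": the same for the moment, N m; "width": finger opening in mm.
Only numpy, scipy, OpenCV 4.12 (cv2) and the standard library are available. Lean on these libraries where they do the work, as an engineer would, in place of code of your own. Each camera call takes 0.05 s, during which the arm holds its last target. There are 200 camera calls.

## Task

Get the hot-air nozzle stand ready for work: first take every tape roll off the stand's posts and lay them flat, side by side, wholly on the blue-grey mat. Then take each long nozzle out of the packed cardboard tray and press it down onto a post of its own until the sprung balls click and its collar sits fully home on the bar. Leave the short nozzles standing in the cardboard tray, and do not disturb the other things on the bench.

Things in the scene. Friction and masses are not known exactly. Their poses are not given: they have to be found in the camera images.
- post1 (a point): axis of post 1 (y = -120 mm on the stand) at the bar's top face; z up. Steel post 30 mm thick, 27 mm tall above the bar, top 7 mm tapered to 20 mm. Two sprung 12 mm balls stand out 3 mm on opposite sides (along the stand's y), centres 14.5 mm above the bar: a nozzle first rests on them, underside 18 to 19 mm up; pushing past takes about 12 to 18 N, and it clicks over the last 4 mm
- rack: nozzle stand, fixed: an aluminium bar 64 x 320 mm, 10 mm thick, lying flat with four upright steel posts in a row along its own y axis at y = -120, -40, 40 and 120 mm. Origin: centre of the bar's underside; z up
- post2 (a point): axis of post 2 (y = -40 mm on the stand) at the bar's top face; z up. Steel post 30 mm thick, 27 mm tall above the bar, top 7 mm tapered to 20 mm. Two sprung 12 mm balls stand out 3 mm on opposite sides (along the stand's y), centres 14.5 mm above the bar: a nozzle first rests on them, underside 18 to 19 mm up; pushing past takes about 12 to 18 N, and it clicks over the last 4 mm
- post3 (a point): axis of post 3 (y = 40 mm on the stand) at the bar's top face; z up. Steel post 30 mm thick, 27 mm tall above the bar, top 7 mm tapered to 20 mm. Two sprung 12 mm balls stand out 3 mm on opposite sides (along the stand's y), centres 14.5 mm above the bar: a nozzle first rests on them, underside 18 to 19 mm up; pushing past takes about 12 to 18 N, and it clicks over the last 4 mm
- post4 (a point): axis of post 4 (y = 120 mm on the stand) at the bar's top face; z up. Steel post 30 mm thick, 27 mm tall above the bar, top 7 mm tapered to 20 mm. Two sprung 12 mm balls stand out 3 mm on opposite sides (along the stand's y), centres 14.5 mm above the bar: a nozzle first rests on them, underside 18 to 19 mm up; pushing past takes about 12 to 18 N, and it clicks over the last 4 mm
- long1: long round steel nozzle, 84 mm tall, 70 g (may be absent), standing mouth up in the cardboard tray's pack, collars touching. Origin: centre of its underside, z up its axis. Collar 42 mm wide, 10 mm high, 32 mm bore that fits over a post, hollow and wider above it; body 41 mm wide to 30 mm, cone to 52 mm, then a straight tube 14 mm wide to 84 mm: grip there. Home = underside on the bar
- long2: long round steel nozzle, 84 mm tall, 70 g (may be absent), standing mouth up in the cardboard tray's pack, collars touching. Origin: centre of its underside, z up its axis. Collar 42 mm wide, 10 mm high, 32 mm bore that fits over a post, hollow and wider above it; body 41 mm wide to 30 mm, cone to 52 mm, then a straight tube 14 mm wide to 84 mm: grip there. Home = underside on the bar
- long3: long round steel nozzle, 84 mm tall, 70 g (may be absent), standing mouth up in the cardboard tray's pack, collars touching. Origin: centre of its underside, z up its axis. Collar 42 mm wide, 10 mm high, 32 mm bore that fits over a post, hollow and wider above it; body 41 mm wide to 30 mm, cone to 52 mm, then a straight tube 14 mm wide to 84 mm: grip there. Home = underside on the bar
- long4: long round steel nozzle, 84 mm tall, 70 g (may be absent), standing mouth up in the cardboard tray's pack, collars touching. Origin: centre of its underside, z up its axis. Collar 42 mm wide, 10 mm high, 32 mm bore that fits over a post, hollow and wider above it; body 41 mm wide to 30 mm, cone to 52 mm, then a straight tube 14 mm wide to 84 mm: grip there. Home = underside on the bar
- short1: a short steel nozzle, 40 mm tall, collar 42 mm in diameter, wide mouth 26 mm in diameter; not to be taken. Origin: centre of its underside; z up. Stands in the cardboard tray's pack
- short2: a short steel nozzle, 40 mm tall, collar 42 mm in diameter, wide mouth 26 mm in diameter; not to be taken. Origin: centre of its underside; z up. Stands in the cardboard tray's pack
- short3: a short steel nozzle, 40 mm tall, collar 42 mm in diameter, wide mouth 26 mm in diameter; not to be taken. Origin: centre of its underside; z up. Stands in the cardboard tray's pack
- short4: a short steel nozzle, 40 mm tall, collar 42 mm in diameter, wide mouth 26 mm in diameter; not to be taken. Origin: centre of its underside; z up. Stands in the cardboard tray's pack
- short5: a short steel nozzle, 40 mm tall, collar 42 mm in diameter, wide mouth 26 mm in diameter; not to be taken. Origin: centre of its underside; z up. Stands in the cardboard tray's pack
- roll1: a roll of amber tape, 60 mm outside and 40 mm inside diameter, 19 mm high, 50 g (some are absent). Origin: centre of its underside, z along its axis. At the start it lies flat on the bar, loosely around a post
- roll2: a roll of amber tape, 60 mm outside and 40 mm inside diameter, 19 mm high, 50 g (some are absent). Origin: centre of its underside, z along its axis. At the start it lies flat on the bar, loosely around a post
- roll3: a roll of amber tape, 60 mm outside and 40 mm inside diameter, 19 mm high, 50 g (some are absent). Origin: centre of its underside, z along its axis. At the start it lies flat on the bar, loosely around a post
- roll4: a roll of amber tape, 60 mm outside and 40 mm inside diameter, 19 mm high, 50 g (some are absent). Origin: centre of its underside, z along its axis. At the start it lies flat on the bar, loosely around a post
- nozzle_tray: fixed open cardboard tray, 136 x 136 mm, 28 mm high, walls and floor 4 mm, packed with nozzles in a 3 x 3 pattern at 42.4 mm pitch along its x and y axes. Origin: centre of its underside; z up
- mat: fixed blue-grey silicone work mat lying on the bench, 110 mm (its x) by 230 mm (its y), 3 mm thick, empty at the start; three rolls fit in a row along its y. Origin: centre of its underside; z up
- module: flat dark memory module, 134 x 32 x 8 mm, lying on the bench; bystander. Origin: centre of its underside
- flux_pot: small round white pot with a black cap, 42 mm in diameter, 36 mm tall; bystander. Origin: centre of its underside
- mouse: black computer mouse, 112 x 60 x 34 mm; bystander. Origin: centre of its underside
- screwdriver: screwdriver, 190 mm long, lying beyond the stand; bystander. Origin: middle of its underside, x along the tool

How it is judged (in metres and radians):
On the way, in this order (a step that is already met when the one before it is completed fails the run):
1. every tape roll lies flat on the mat (x of roll1 in the frame of mat between -0.03 and 0.03 m and y of roll1 in the frame of mat between -0.09 and 0.09 m and z of each of roll1, roll2, roll3, roll4 in the frame of mat below 0.01 m and angle between each of roll1, roll2, roll3, roll4's own z axis and vertical below 0.15 rad and x of roll2 in the frame of mat between -0.03 and 0.03 m and y of roll2 in the frame of mat between -0.09 and 0.09 m and x of roll3 in the frame of mat between -0.03 and 0.03 m and y of roll3 in the frame of mat between -0.09 and 0.09 m and x of roll4 in the frame of mat between -0.03 and 0.03 m and y of roll4 in the frame of mat between -0.09 and 0.09 m), for 0.2 s.
2. every long nozzle is clicked home on a post (angle between each of long1, long2, long3, long4's own z axis and vertical below 0.08 rad and ((z of long1 in the frame of post1 between -0.003 and 0.003 m and horizontal distance between long1 and post1 below 0.005 m) or (z of long1 in the frame of post2 between -0.003 and 0.003 m and horizontal distance between long1 and post2 below 0.005 m) or (z of long1 in the frame of post3 between -0.003 and 0.003 m and horizontal distance between long1 and post3 below 0.005 m) or (z of long1 in the frame of post4 between -0.003 and 0.003 m and horizontal distance between long1 and post4 below 0.005 m)) and ((z of long2 in the frame of post1 between -0.003 and 0.003 m and horizontal distance between long2 and post1 below 0.005 m) or (z of long2 in the frame of post2 between -0.003 and 0.003 m and horizontal distance between long2 and post2 below 0.005 m) or (z of long2 in the frame of post3 between -0.003 and 0.003 m and horizontal distance between long2 and post3 below 0.005 m) or (z of long2 in the frame of post4 between -0.003 and 0.003 m and horizontal distance between long2 and post4 below 0.005 m)) and ((z of long3 in the frame of post1 between -0.003 and 0.003 m and horizontal distance between long3 and post1 below 0.005 m) or (z of long3 in the frame of post2 between -0.003 and 0.003 m and horizontal distance between long3 and post2 below 0.005 m) or (z of long3 in the frame of post3 between -0.003 and 0.003 m and horizontal distance between long3 and post3 below 0.005 m) or (z of long3 in the frame of post4 between -0.003 and 0.003 m and horizontal distance between long3 and post4 below 0.005 m)) and ((z of long4 in the frame of post1 between -0.003 and 0.003 m and horizontal distance between long4 and post1 below 0.005 m) or (z of long4 in the frame of post2 between -0.003 and 0.003 m and horizontal distance between long4 and post2 below 0.005 m) or (z of long4 in the frame of post3 between -0.003 and 0.003 m and horizontal distance between long4 and post3 below 0.005 m) or (z of long4 in the frame of post4 between -0.003 and 0.003 m and horizontal distance between long4 and post4 below 0.005 m))), for 0.2 s.
At the end, for the whole second after the job is handed in: Each long nozzle upright on a post, underside within 3 mm of the bar and 5 mm of the post's axis; each roll flat on the mat (not stacked), its centre 25 mm or more inside the mat's edges; short nozzles all standing on the cardboard tray's floor (tilt under 0.2 rad); all at rest (all of step 1 and all of step 2 and x of short1 in the frame of nozzle_tray between -0.066 and 0.066 m and y of short1 in the frame of nozzle_tray between -0.066 and 0.066 m and z of each of short1, short2, short3, short4, short5 in the frame of nozzle_tray below 0.012 m and angle between each of short1, short2, short3, short4, short5's own z axis and vertical below 0.2 rad and x of short2 in the frame of nozzle_tray between -0.066 and 0.066 m and y of short2 in the frame of nozzle_tray between -0.066 and 0.066 m and x of short3 in the frame of nozzle_tray between -0.066 and 0.066 m and y of short3 in the frame of nozzle_tray between -0.066 and 0.066 m and x of short4 in the frame of nozzle_tray between -0.066 and 0.066 m and y of short4 in the frame of nozzle_tray between -0.066 and 0.066 m and x of short5 in the frame of nozzle_tray between -0.066 and 0.066 m and y of short5 in the frame of nozzle_tray between -0.066 and 0.066 m and linear speed of each of long1, long2, long3, long4, roll1, roll2, roll3, roll4, short1, short2, short3, short4, short5 below 0.02 m/s); the robot touches nothing.
It fails at once if the module is pushed more than 50 mm away (distance of module from where it was at the start of the episode above 0.05 m).
It fails at once if the flux pot is pushed more than 50 mm away (distance of flux_pot from where it was at the start of the episode above 0.05 m).
It fails at once if the mouse is pushed more than 50 mm away (distance of mouse from where it was at the start of the episode above 0.05 m).
It fails at once if the screwdriver is pushed more than 50 mm away (distance of screwdriver from where it was at the start of the episode above 0.05 m).
Of long1, long2, long3, long4 only 3 to 4 are there at a start; the rules pass over those that are not, and their reading is None.
Of roll1, roll2, roll3, roll4 only 2 to 3 are there at a start; the rules pass over those that are not, and their reading is None.
At some moment in a run one of roll1, roll2, roll3, roll4 may be knocked a few centimetres aside while the robot is not near it.
It also fails if it takes over 210 s, if anything falls off the work surface, if the arm or the gripper's body presses on something with over 40 N, if the wrist force passes 120 N, or if a joint passes its speed limit or range.

## Working session

There is one attempt and no reset: what is moved stays moved. The work goes in short steps, Python scripts to look and compute and a tool call to move; the robot and the scene stay as the last step left them, time stands still between calls to the robot, and variables do not carry over. Pictures are saved under pics/ and viewed, about 12 in all and at most 16, crops included, and the job is handed in when it is done.

Besides the shell and the picture viewer there is one more tool, called after "Emit:" in YAML: its name, and indented under it one key for each argument. apply_moves: Moves the arm, as the interface text tells. Its arguments: {"type":"object","properties":{"targets":{"type":"array","items":{"type":"object","properties":{"travel":{"type":"array","items":{"type":"number"}},"turn":{"type":"array","items":{"type":"number"}},"hand":{"type":"number"}}}}},"required":["targets"]}

```bash
mkdir -p pics; ls; python3 - <<'E'
from workcell import arm
import cv2
print(arm.state())
for n in("scene","top"):
    p,d=arm.snapshot(n); cv2.imwrite(f"pics/{n}0.png",p); 
    import numpy as np; np.save(f"{n}0.npy",d); c=arm.camera_params(n); print(n,c, -np.array(c["R"]).T@np.array(c["t"]))
E
```

```text
pics
{'t': 0.0, 'joint_positions': array([ 1.51860716e+00,  3.85515589e-01,  6.62900060e-03, -5.46163584e-04,
       -1.19398604e+00, -2.58617496e-01]), 'qvel': array([ 0.00137957, -0.00074357,  0.0004192 ,  0.00102988, -0.00217022,
       -0.00031411]), 'effort': array([ 6.23676692e-05, -3.92287803e+01,  1.88400578e+01,  4.18629840e+00,
       -4.62357522e-03,  3.65066057e-06]), 'eef_pos': array([191.02822827, 594.86245519, 403.64015639]), 'tcp_rot': array([ 0.01893131,  1.56865887, -1.86287317]), 'ft_force': array([-0.31398672, -0.13750228,  0.37558875]), 'torque': array([0.0529212 , 0.04395239, 0.00697943]), 'width': 85.26857655652445}
scene {'fx': 549.139243116168, 'fy': 549.139243116168, 'cx': 317.43959641433196, 'cy': 233.10899809421187, 'distortion': array([-0.16228527,  0.        ,  0.        ,  0.        ,  0.        ]), 'R': array([[ 0.23066178,  0.9730312 , -0.00233108],
       [ 0.59767434, -0.14357128, -0.78877923],
       [-0.76784147,  0.18054799, -0.61467218]]), 't': array([-111.04218681, -315.26193783, 1695.43645469])} [1515.86358602 -243.32269441  793.20670922]
top {'fx': 570.7057276084876, 'fy': 570.7057276084876, 'cx': 309.18647361543736, 'cy': 235.67579792987752, 'distortion': array([0.05719745, 0.        , 0.        , 0.        , 0.        ]), 'R': array([[-0.0268899 , -0.9996379 , -0.00100187],
       [-0.98080855,  0.02657698, -0.19315342],
       [ 0.19311011, -0.00421124, -0.98116805]]), 't': array([ 22.35554434, 586.05385205, 879.46189824])} [405.57478529  10.47553139 976.12062528]
```

View pics/top0.png

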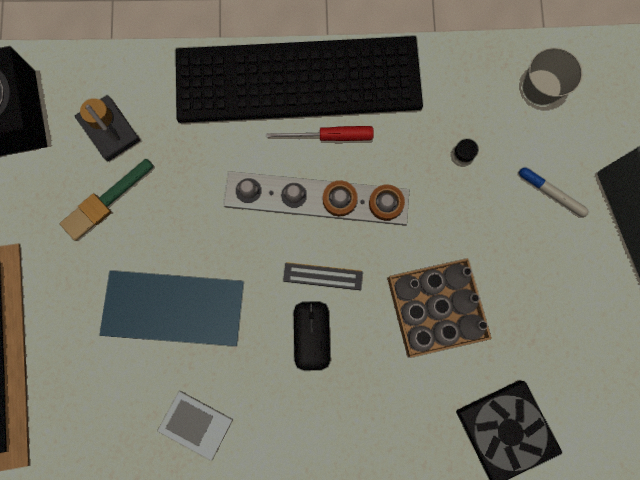

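View pics/scene0.png

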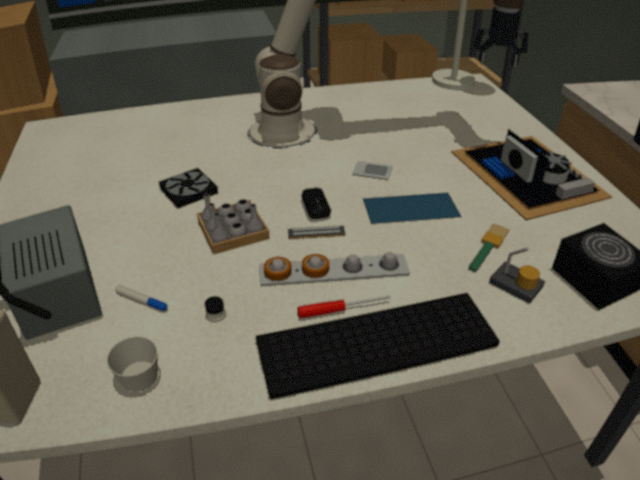

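```bash
cat > h.py <<'E'
from workcell import arm
import cv2, numpy as np
def K(c): return np.array([[c["fx"],0,c["cx"]],[0,c["fy"],c["cy"]],[0,0,1.]])
def proj(n,X):
    c=arm.camera_params(n); r,_=cv2.Rodrigues(c["R"])
    return cv2.projectPoints(np.array(X,float).reshape(-1,1,3),r,c["t"],K(c),c["distortion"])[0].reshape(-1,2)
def rays(n,uv):
    c=arm.camera_params(n)
    q=cv2.undistortPoints(np.array(uv,float).reshape(-1,1,2),K(c),c["distortion"]).reshape(-1,2)
    return c["R"],c["t"],np.c_[q,np.ones(len(q))]
def plane(n,uv,z):
    R,t,q=rays(n,uv); o=-R.T@t; d=q@R
    return o+d*((z-o[2])/d[:,2])[:,None]
def cloud(n,d):
    v,u=np.mgrid[0:480,0:640]; R,t,q=rays(n,np.c_[u.ravel(),v.ravel()])
    return ((q*d.reshape(-1,1)-t)@R).reshape(480,640,3)
def ortho(n,img,x0,x1,y0,y1,z,s=4):
    # rows: x decreasing downward, cols: y decreasing rightward; s px per mm
    xs=np.arange(x1,x0,-1/s); ys=np.arange(y1,y0,-1/s)
    X,Y=np.meshgrid(xs,ys,indexing="ij")
    m=proj(n,np.c_[X.ravel(),Y.ravel(),np.full(X.size,z)]).reshape(*X.shape,2).astype(np.float32)
    return cv2.remap(img,m[...,0],m[...,1],cv2.INTER_CUBIC)
E
python3 - <<'E'
from h import *
img=cv2.imread("pics/top0.png"); d=np.load("top0.npy"); C=cloud("top",d)
hsv=cv2.cvtColor(img,cv2.COLOR_BGR2HSV)
def rect(mask,z,name):
    cs,_=cv2.findContours(mask.astype(np.uint8),cv2.RETR_EXTERNAL,cv2.CHAIN_APPROX_NONE)
    c=max(cs,key=cv2.contourArea); P=plane("top",c.reshape(-1,2),z)[:,:2].astype(np.float32)
    r=cv2.minAreaRect(P); print(name,r); return r
m=np.zeros((480,640),bool); m[255:360,90:260]=1
print(hsv[310,170], hsv[200,315], hsv[230,315],hsv[306,390])
rect(m&(cv2.inRange(hsv,(95,70,0),(115,255,255))>0),3,"mat")
for z in (10,): 
    m=(C[...,2]>6)&(C[...,0]>420)&(C[...,0]<640)&(abs(C[...,1])<250); 
    mm=np.zeros_like(m); mm[165:228,218:415]=1
    rect(m&mm,10,"rack")
    rect((img.min(2)>0)&(C[...,2]>14)&(np.indices(m.shape)[0]>255)&(np.indices(m.shape)[0]<360)&(np.indices(m.shape)[1]>380)&(np.indices(m.shape)[1]<500)&(C[...,2]<200),28,"tray")
for u,v in [(60,330),(170,310),(270,193),(316,205),(248,188),(293,193),(340,197),(386,200),(413,284),(470,270),(475,298),(484,325)]:print((u,v),C[v,u].round(1))
# all high points
sel=(C[...,2]>80)&(C[...,2]<95)&(C[...,0]<500)&(np.indices(m.shape)[0]>250)
n,l,st,ce=cv2.connectedComponentsWithStats(sel.astype(np.uint8))
for i in range(1,n):
    if st[i,4]>5: print(st[i,4],ce[i].round(),np.median(C[l==i],0).round(1))
cv2.imwrite("pics/tray.png",cv2.resize(img[245:365,375:515],None,fx=5,fy=5,interpolation=cv2.INTER_CUBIC))
cv2.imwrite("pics/rack.png",cv2.resize(img[160:235,215:415],None,fx=4,fy=4,interpolation=cv2.INTER_CUBIC))
E
```

```text
[100  76  77] [ 21  25 143] [ 36  24 147] [ 32  26 146]
mat ((479.8294372558594, 241.25267028808594), (227.86273193359375, 107.83503723144531), 83.95439147949219)
rack ((639.6326293945312, -59.37800598144531), (211.5120849609375, 32.3427734375), 83.08538055419922)
tray ((467.35455322265625, -203.50338745117188), (137.20828247070312, 139.92323303222656), 11.364022254943848)
(60, 330) [448.4 425.1   3.1]
(170, 310) [4.759e+02 2.453e+02 1.000e-01]
(270, 193) [673.4  72.8  10.9]
(316, 205) [649.7  -7.   10.7]
(248, 188) [676.3 108.5  35.9]
(293, 193) [665.5  32.   35.8]
(340, 197) [656.4 -47.8  35.1]
(386, 200) [ 647.7 -125.    40.2]
(413, 284) [ 499.4 -152.9   87.4]
(470, 270) [ 518.8 -242.    90.1]
(475, 298) [ 475.2 -246.1   89.9]
(484, 325) [ 434.1 -256.8   87.6]
32 [414. 285.] [ 497.6 -153.9   88.3]
88 [474. 298.] [ 475.5 -245.4   88.3]
79 [482. 325.] [ 434.1 -253.2   88.5]
```

View pics/tray.png

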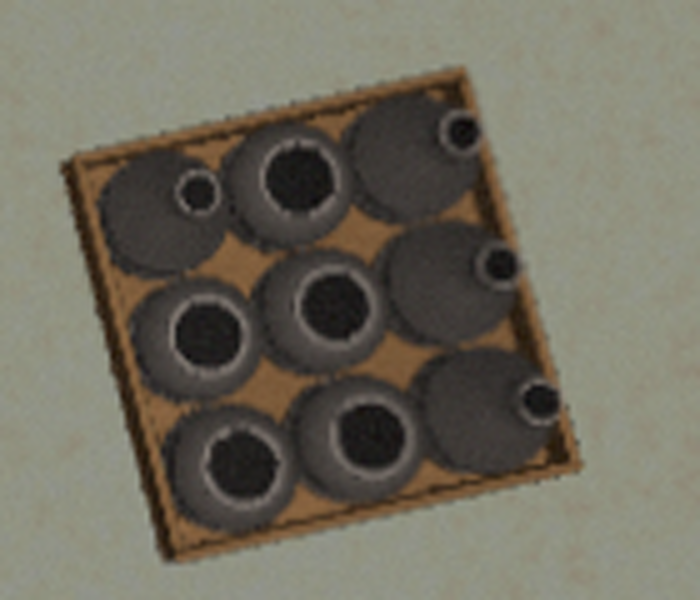

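View pics/rack.png

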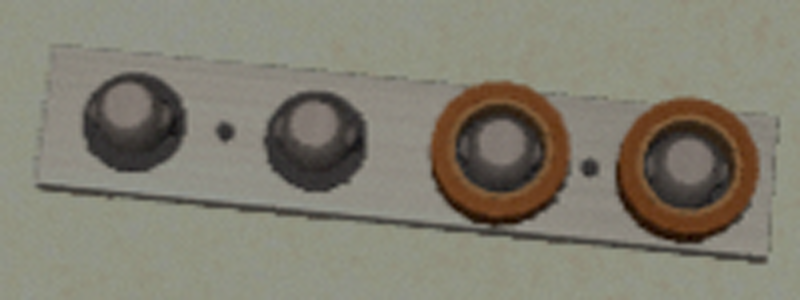

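```bash
cat >> h.py <<'E'
from scipy.spatial.transform import Rotation as Ro
def go(x,y,z,jaw,st=None):
    """print tool-frame travel (mm) and turn (deg) to TCP x,y,z, pointing down, jaw axis at angle jaw deg (mod 180)"""
    s=st or arm.state(); R=Ro.from_euler("xyz",s["tcp_rot"]).as_matrix(); p=s["eef_pos"]
    best=None
    for a in (jaw,jaw+180):
        zt=np.array([np.cos(np.radians(a)),np.sin(np.radians(a)),0]); xt=np.array([0,0,-1.])
        T=np.c_[xt,np.cross(zt,xt),zt]; rv=Ro.from_matrix(R.T@T).as_rotvec(degrees=True)
        if best is None or np.linalg.norm(rv)<np.linalg.norm(best[0]): best=(rv,T)
    d=np.array([x,y,z])-p
    print("p",p.round(1),"turn",best[0].round(2),"travel now",(R.T@d).round(1),"travel after turn",(best[1].T@d).round(1),
      "j6",s["joint_positions"][5].round(2),"w",round(s["width"],1),"F",s["ft_force"].round(1),"t",s["t"])
    return best
E
python3 - <<'E'
from h import *
tips=plane("top",[(414.4,283.6),(467.4,271.4),(475,298.2),(483,325.4)],88)
print("tips",tips.round(1)); 
posts=plane("top",[(246.75,186.25),(293,190.5),(340,195),(386.5,200)],37); print("posts",posts.round(1))
print("spacing",np.linalg.norm(np.diff(posts[:,:2],axis=0),axis=1),np.linalg.norm(np.diff(tips[:,:2],axis=0),axis=1))
dv=posts[0]-posts[3]; print("rack y dir deg",np.degrees(np.arctan2(dv[1],dv[0])), "tray x",np.degrees(np.arctan2(*(tips[1]-tips[3])[1::-1])))
print("rolls",plane("top",[(340.25,197.5),(387.5,201.5)],29).round(1))
m=np.array([480,241.3]);u=np.array([.105,.9945]); print("mat",m-40*u,m+40*u)
go(posts[2][0],posts[2][1],300,-4)
# scene-camera check of projections
im=cv2.imread("pics/scene0.png")
for P,z in((posts,37),(tips,88)):
    for q in proj("scene",P): cv2.drawMarker(im,tuple(int(round(a)) for a in q),(0,255,0),0,4)
cv2.imwrite("pics/sc_chk.png",cv2.resize(im[180:300,180:430],None,fx=3,fy=3))
E
```

```text
tips [[ 499.9 -155.    88. ]
 [ 516.9 -238.4   88. ]
 [ 475.1 -246.6   88. ]
 [ 433.5 -255.1   88. ]]
posts [[ 679.1  110.5   37. ]
 [ 669.5   31.9   37. ]
 [ 659.4  -47.8   37. ]
 [ 648.5 -126.3   37. ]]
spacing [79.20856088 80.34641295 79.20205065] [85.14231252 42.63809831 42.46637891]
rack y dir deg 82.62805154121651 tray x 11.30225451456638
rolls [[ 657.2  -48.6   29. ]
 [ 647.9 -129.    29. ]]
mat [475.8  201.52] [484.2  281.08]
p [191.1 594.9 403.7] turn [76.18  0.09 -0.08] travel now [104.7 642.6 468.4] travel after turn [ 103.7  608.5 -512.1] j6 -0.26 w 85.5 F [-0.2 -0.6 -0.4] t 0.1
```

View pics/sc_chk.png

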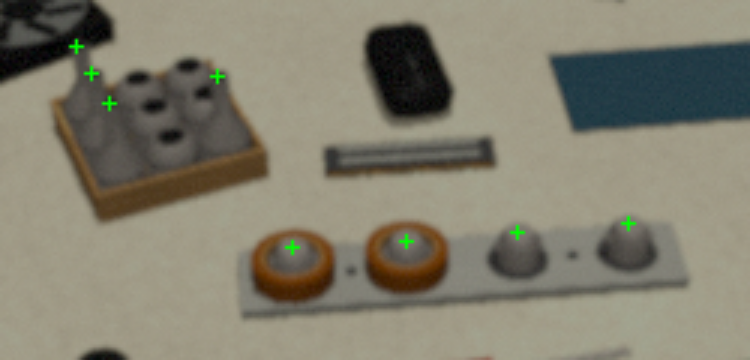

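Emit:
apply_moves:
  targets:
    - {"travel": [0,0,0],"turn": [10,0,0],"hand": 1}
    - {"travel": [0,0,0],"turn": [10,0,0],"hand": 1}
    - {"travel": [0,0,0],"turn": [10,0,0],"hand": 1}
    - {"travel": [0,0,0],"turn": [10,0,0],"hand": 1}
    - {"travel": [0,0,0],"turn": [10,0,0],"hand": 1}
    - {"travel": [0,0,0],"turn": [10,0,0],"hand": 1}
    - {"travel": [0,0,0],"turn": [10,0,0],"hand": 1}
    - {"travel": [0,0,0],"turn": [9.6,0,0],"hand": 1}
    - {"travel": [0,0,0],"turn": [0,0,0],"hand": 1}

```text
t: 1.23
eef_pos: [191.1, 595.0, 404.1]
tcp_rot: [1.456, 1.57, -1.813]
ft_force: [-0.6, 0.0, -0.4]
width: 85.1
```

```bash
python3 -c "
from h import *
go(657.2,-48.6,280,-7.4)"
```

```text
p [191.1 595.  404.1] turn [ 0.1   0.01 -0.06] travel now [ 124.7  579.  -544.2] travel after turn [ 124.1  578.2 -545.1] j6 -1.65 w 85.1 F [-0.6  0.  -0.4] t 1.225
```

Emit:
apply_moves:
  targets:
    - {"travel": [0,36,-34],"turn": [0,0,0],"hand": 1}
    - {"travel": [0,36,-34],"turn": [0,0,0],"hand": 1}
    - {"travel": [0,36,-34],"turn": [0,0,0],"hand": 1}
    - {"travel": [0,36,-34],"turn": [0,0,0],"hand": 1}
    - {"travel": [0,36,-34],"turn": [0,0,0],"hand": 1}
    - {"travel": [0,36,-34],"turn": [0,0,0],"hand": 1}
    - {"travel": [0,36,-34],"turn": [0,0,0],"hand": 1}
    - {"travel": [0,36,-34],"turn": [0,0,0],"hand": 1}
    - {"travel": [0,36,-34],"turn": [0,0,0],"hand": 1}
    - {"travel": [0,36,-34],"turn": [0,0,0],"hand": 1}
    - {"travel": [0,36,-34],"turn": [0,0,0],"hand": 1}
    - {"travel": [0,36,-34],"turn": [0,0,0],"hand": 1}

```text
t: 2.72
eef_pos: [540.7, 112.6, 404.7]
tcp_rot: [-0.732, 1.571, 2.284]
ft_force: [0.1, 1.0, 0.3]
width: 85.5
```

Emit:
apply_moves:
  targets:
    - {"travel": [30,36,-34],"turn": [0,0,0],"hand": 1}
    - {"travel": [30,36,-34],"turn": [0,0,0],"hand": 1}
    - {"travel": [30,36,-34],"turn": [0,0,0],"hand": 1}
    - {"travel": [34,36,-34],"turn": [0,0,0],"hand": 1}
    - {"travel": [0,0,0],"turn": [0,0,0],"hand": 1}
    - {"travel": [0,0,0],"turn": [0,0,0],"hand": 1}

```text
t: 3.48
eef_pos: [656.4, -46.4, 280.5]
tcp_rot: [0.628, 1.57, -2.642]
ft_force: [-0.6, 0.1, 0.7]
width: 85.4
```

```bash
python3 - <<'E'
from h import *
go(657.2,-48.6,188,-7.4)
p,d=arm.snapshot("scene"); cv2.imwrite("pics/s1.png",cv2.resize(p[100:320,200:460],None,fx=3,fy=3)[:600])
E
```

```text
p [656.4 -46.4 280.5] turn [ 0.07  0.03 -0.02] travel now [92.5  2.  -1.1] travel after turn [92.5  2.1 -1.1] j6 -0.3 w 85.4 F [-0.6  0.1  0.7] t 3.475
```

View pics/s1.png

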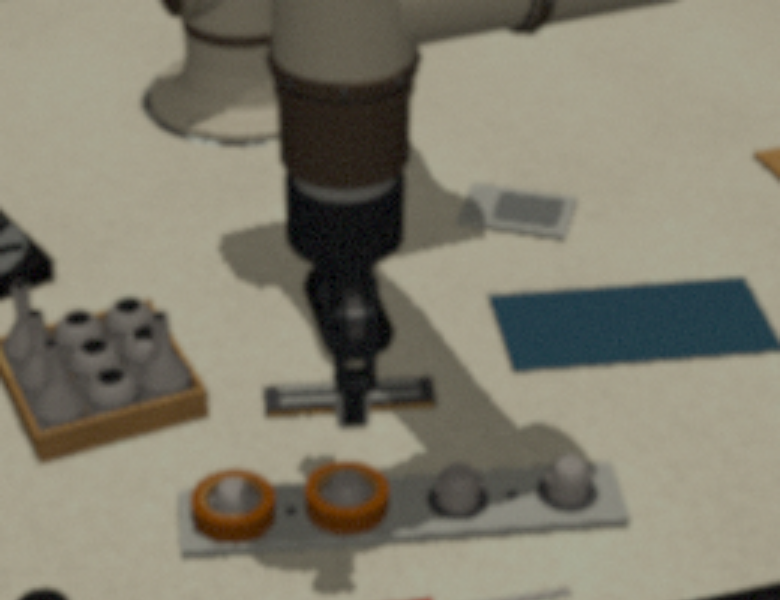

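Emit:
apply_moves:
  targets:
    - {"travel": [20,2,-1],"turn": [0,0,0],"hand": 1}
    - {"travel": [25,0,0],"turn": [0,0,0],"hand": 1}
    - {"travel": [25,0,0],"turn": [0,0,0],"hand": 1}
    - {"travel": [15,0,0],"turn": [0,0,0],"hand": 1}
    - {"travel": [7,0,0],"turn": [0,0,0],"hand": 1}
    - {"travel": [0,0,0],"turn": [0,0,0],"hand": 1}
    - {"travel": [0,0,0],"turn": [0,0,0],"hand": 0.5}
    - {"travel": [0,0,0],"turn": [0,0,0],"hand": 0.5}
    - {"travel": [0,0,0],"turn": [0,0,0],"hand": 0.5}
    - {"travel": [0,0,0],"turn": [0,0,0],"hand": 0.5}

```text
t: 4.78
eef_pos: [657.6, -48.4, 190.1]
tcp_rot: [-3.032, 1.568, -0.019]
ft_force: [-0.8, 0.7, 5.3]
width: 56.5
```

```bash
python3 - <<'E'
from h import *
go(475.8,201.5,283,-6.0)
E
```

```text
p [657.6 -48.4 190.1] turn [-1.38 -0.15  0.01] travel now [ -93.3 -224.5  212.2] travel after turn [ -92.9 -229.5  206.9] j6 -0.3 w 56.5 F [-0.8  0.7  5.3] t 4.775
```

Emit:
apply_moves:
  targets:
    - {"travel": [0,0,0],"turn": [0,0,0],"hand": 0.3}
    - {"travel": [-10,0,0],"turn": [0,0,0],"hand": 0.3}
    - {"travel": [-20,0,0],"turn": [0,0,0],"hand": 0.3}
    - {"travel": [-30,0,0],"turn": [0,0,0],"hand": 0.3}
    - {"travel": [-30,0,0],"turn": [0,0,0],"hand": 0.3}
    - {"travel": [0,0,0],"turn": [0,0,0],"hand": 0.3}

```text
t: 5.52
eef_pos: [657.6, -48.4, 281.7]
tcp_rot: [-2.908, 1.565, 0.104]
ft_force: [-0.5, -0.4, -1.6]
width: 56.4
```

```bash
python3 - <<'E'
from h import *
go(475.8,201.5,270,-6.0)
p,d=arm.snapshot("scene"); cv2.imwrite("pics/s2.png",cv2.resize(p[150:300,230:380],None,fx=4,fy=4)[:600])
E
```

```text
p [657.6 -48.4 281.7] turn [-1.4  -0.31  0.07] travel now [  10.8 -224.4  212.5] travel after turn [  11.7 -229.5  206.9] j6 -0.3 w 56.4 F [-0.5 -0.4 -1.6] t 5.525
```

View pics/s2.png

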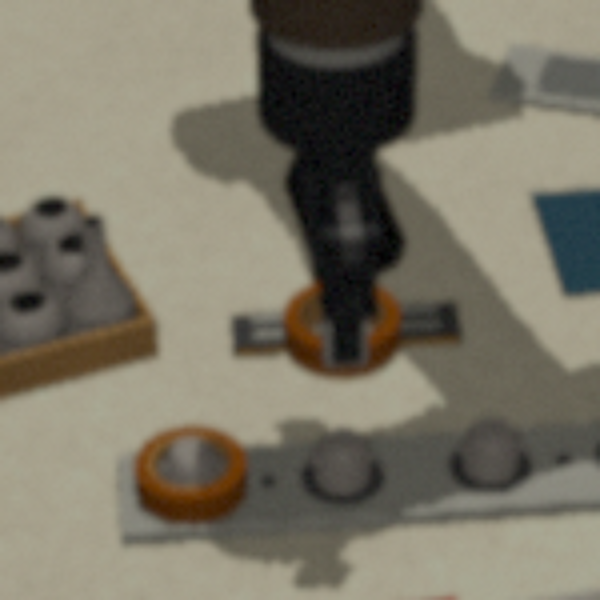

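Emit:
apply_moves:
  targets:
    - {"travel": [0,0,0],"turn": [-1.4,-0.3,0],"hand": 0.3}
    - {"travel": [0,-28.7,25.9],"turn": [0,0,0],"hand": 0.3}
    - {"travel": [0,-28.7,25.9],"turn": [0,0,0],"hand": 0.3}
    - {"travel": [0,-28.7,25.9],"turn": [0,0,0],"hand": 0.3}
    - {"travel": [0,-28.7,25.9],"turn": [0,0,0],"hand": 0.3}
    - {"travel": [0,-28.7,25.9],"turn": [0,0,0],"hand": 0.3}
    - {"travel": [0,-28.7,25.9],"turn": [0,0,0],"hand": 0.3}
    - {"travel": [0,-28.7,25.9],"turn": [0,0,0],"hand": 0.3}
    - {"travel": [20,-28.7,25.9],"turn": [0,0,0],"hand": 0.3}
    - {"travel": [30,0,0],"turn": [0,0,0],"hand": 0.3}
    - {"travel": [30,0,0],"turn": [0,0,0],"hand": 0.3}
    - {"travel": [0,0,0],"turn": [0,0,0],"hand": 0.3}

```text
t: 7.08
eef_pos: [473.5, 201.0, 197.0]
tcp_rot: [0.467, 1.559, -2.779]
ft_force: [0.5, 0.1, -0.2]
width: 56.5
```

```bash
python3 - <<'E'
from h import *
go(475.8,201.5,183.5,-6.0)
E
```

```text
p [473.5 201.  197. ] turn [ 0.01  0.63 -0.32] travel now [13.5 -0.9 -2.4] travel after turn [13.5 -0.8 -2.2] j6 -0.81 w 56.5 F [ 0.5  0.1 -0.2] t 7.075
```

Emit:
apply_moves:
  targets:
    - {"travel": [5,0,0],"turn": [0,0.6,-0.3],"hand": 0.3}
    - {"travel": [5,0,0],"turn": [0,0,0],"hand": 0.3}
    - {"travel": [3.5,0,0],"turn": [0,0,0],"hand": 0.3}
    - {"travel": [0,0,0],"turn": [0,0,0],"hand": 0.3}
    - {"travel": [0,0,0],"turn": [0,0,0],"hand": 1}
    - {"travel": [0,0,0],"turn": [0,0,0],"hand": 1}
    - {"travel": [0,0,0],"turn": [0,0,0],"hand": 1}
    - {"travel": [-30,0,0],"turn": [0,0,0],"hand": 1}
    - {"travel": [-40,0,0],"turn": [0,0,0],"hand": 1}
    - {"travel": [-30,0,0],"turn": [0,0,0],"hand": 1}
    - {"travel": [0,0,0],"turn": [0,0,0],"hand": 1}

```text
t: 8.45
eef_pos: [474.5, 201.7, 288.9]
tcp_rot: [-2.362, 1.557, 0.675]
ft_force: [0.1, -0.1, -1.0]
width: 85.8
```

```bash
python3 - <<'E'
from h import *
go(647.9,-129,280,-7.4)
E
```

```text
p [474.5 201.7 288.9] turn [ 1.41 -0.55  0.56] travel now [   8.   310.9 -206.8] travel after turn [   8.9  305.6 -214.5] j6 -0.82 w 85.8 F [ 0.1 -0.1 -1. ] t 8.45
```

Emit:
apply_moves:
  targets:
    - {"travel": [0,0,0],"turn": [1.4,0,0.3],"hand": 1}
    - {"travel": [0,30.6,-21.5],"turn": [0,0,0],"hand": 1}
    - {"travel": [0,30.6,-21.5],"turn": [0,0,0],"hand": 1}
    - {"travel": [0,30.6,-21.5],"turn": [0,0,0],"hand": 1}
    - {"travel": [0,30.6,-21.5],"turn": [0,0,0],"hand": 1}
    - {"travel": [0,30.6,-21.5],"turn": [0,0,0],"hand": 1}
    - {"travel": [0,30.6,-21.5],"turn": [0,0,0],"hand": 1}
    - {"travel": [0,30.6,-21.5],"turn": [0,0,0],"hand": 1}
    - {"travel": [0,30.6,-21.5],"turn": [0,0,0],"hand": 1}
    - {"travel": [0,30.6,-21.5],"turn": [0,0,0],"hand": 1}
    - {"travel": [9,30.6,-21.5],"turn": [0,0,0],"hand": 1}
    - {"travel": [0,0,0],"turn": [0,0,0],"hand": 1}

```text
t: 9.95
eef_pos: [647.9, -132.1, 274.9]
tcp_rot: [1.542, 1.57, -1.733]
ft_force: [0.0, 0.2, -0.5]
width: 85.1
```

```bash
python3 - <<'E'
from h import *
go(647.9,-129,188,-7.4)
E
```

```text
p [ 647.9 -132.1  274.9] turn [-0.26  0.   -0.03] travel now [86.9 -3.1  0.4] travel after turn [86.9 -3.1  0.4] j6 -0.18 w 85.1 F [ 0.   0.2 -0.5] t 9.95
```

Emit:
apply_moves:
  targets:
    - {"travel": [25,-3,0],"turn": [0,0,0],"hand": 1}
    - {"travel": [25,0,0],"turn": [0,0,0],"hand": 1}
    - {"travel": [25,0,0],"turn": [0,0,0],"hand": 1}
    - {"travel": [11,0,0],"turn": [0,0,0],"hand": 1}
    - {"travel": [0,0,0],"turn": [0,0,0],"hand": 1}
    - {"travel": [0,0,0],"turn": [0,0,0],"hand": 0.3}
    - {"travel": [0,0,0],"turn": [0,0,0],"hand": 0.3}
    - {"travel": [0,0,0],"turn": [0,0,0],"hand": 0.3}
    - {"travel": [0,0,0],"turn": [0,0,0],"hand": 0.3}

```text
t: 11.08
eef_pos: [649.3, -127.0, 194.3]
tcp_rot: [-3.111, 1.562, -0.099]
ft_force: [-0.3, 0.9, 6.6]
width: 55.9
```

Emit:
apply_moves:
  targets:
    - {"travel": [0,0,0],"turn": [0,0,0],"hand": 0.3}
    - {"travel": [-10,0,0],"turn": [0,0,0],"hand": 0.3}
    - {"travel": [-30,0,0],"turn": [0,0,0],"hand": 0.3}
    - {"travel": [-30,0,0],"turn": [0,0,0],"hand": 0.3}
    - {"travel": [-30,0,0],"turn": [0,0,0],"hand": 0.3}
    - {"travel": [0,0,0],"turn": [0,0,0],"hand": 0.3}

```text
t: 11.82
eef_pos: [648.7, -127.0, 295.6]
tcp_rot: [-3.061, 1.559, -0.048]
ft_force: [0.5, 0.2, -0.7]
width: 55.7
```

```bash
python3 - <<'E'
from h import *
go(484.2,281,280,-6)
p,d=arm.snapshot("top"); cv2.imwrite("pics/t2.png",p[150:380,80:420])
E
```

```text
p [ 648.7 -127.   295.6] turn [-1.4  -0.65  0.04] travel now [  13.5 -383.4  215.8] travel after turn [  15.6 -388.6  206.2] j6 -0.18 w 55.7 F [ 0.5  0.2 -0.7] t 11.825
```

View pics/t2.png

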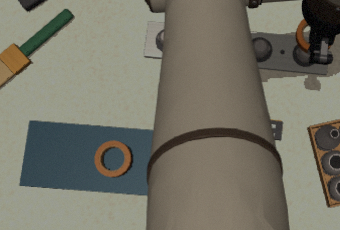

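Emit:
apply_moves:
  targets:
    - {"travel": [0,0,0],"turn": [-1.4,-0.5,0],"hand": 0.3}
    - {"travel": [0,-35.3,18.7],"turn": [0,0,0],"hand": 0.3}
    - {"travel": [0,-35.3,18.7],"turn": [0,0,0],"hand": 0.3}
    - {"travel": [0,-35.3,18.7],"turn": [0,0,0],"hand": 0.3}
    - {"travel": [0,-35.3,18.7],"turn": [0,0,0],"hand": 0.3}
    - {"travel": [0,-35.3,18.7],"turn": [0,0,0],"hand": 0.3}
    - {"travel": [0,-35.3,18.7],"turn": [0,0,0],"hand": 0.3}
    - {"travel": [0,-35.3,18.7],"turn": [0,0,0],"hand": 0.3}
    - {"travel": [0,-35.3,18.7],"turn": [0,0,0],"hand": 0.3}
    - {"travel": [0,-35.3,18.7],"turn": [0,0,0],"hand": 0.3}
    - {"travel": [0,-35.3,18.7],"turn": [0,0,0],"hand": 0.3}
    - {"travel": [0,-35.3,18.7],"turn": [0,0,0],"hand": 0.3}

```text
t: 13.38
eef_pos: [483.4, 281.7, 291.8]
tcp_rot: [0.365, 1.565, -2.881]
ft_force: [1.8, 0.3, -0.3]
width: 56.0
```

Emit:
apply_moves:
  targets:
    - {"travel": [0,0,0],"turn": [0,0,0],"hand": 0.3}
    - {"travel": [30,0,0],"turn": [0,0,0],"hand": 0.3}
    - {"travel": [30,0,0],"turn": [0,0,0],"hand": 0.3}
    - {"travel": [30,0,0],"turn": [0,0,0],"hand": 0.3}
    - {"travel": [0,0,0],"turn": [0,0,0],"hand": 0.3}
    - {"travel": [0,0,0],"turn": [0,0,0],"hand": 0.3}

```text
t: 14.12
eef_pos: [484.4, 280.6, 203.7]
tcp_rot: [-0.094, 1.568, 2.943]
ft_force: [0.4, 0.8, 1.2]
width: 55.3
```

```bash
python3 - <<'E'
from h import *
go(484.2,281,187.5,-6)
E
```

```text
p [484.4 280.6 203.7] turn [-0.01  0.17  0.02] travel now [16.2 -0.3  0.2] travel after turn [16.2 -0.3  0.3] j6 -0.92 w 55.3 F [0.4 0.8 1.2] t 14.125
```

Emit:
apply_moves:
  targets:
    - {"travel": [6,0,0],"turn": [0,0,0],"hand": 0.3}
    - {"travel": [5,0,0],"turn": [0,0,0],"hand": 0.3}
    - {"travel": [4,0,0],"turn": [0,0,0],"hand": 0.3}
    - {"travel": [0,0,0],"turn": [0,0,0],"hand": 0.3}

```text
t: 14.62
eef_pos: [483.8, 280.8, 187.9]
tcp_rot: [0.054, 1.567, 3.091]
ft_force: [-0.5, 0.8, -0.8]
width: 55.9
```

No contact yet; lower a little more.

Emit:
apply_moves:
  targets:
    - {"travel": [2,0,0],"turn": [0,0,0],"hand": 0.3}
    - {"travel": [2,0,0],"turn": [0,0,0],"hand": 0.3}
    - {"travel": [0,0,0],"turn": [0,0,0],"hand": 0.3}

```text
t: 15.0
eef_pos: [483.8, 281.0, 187.1]
tcp_rot: [-0.132, 1.568, 2.905]
ft_force: [-7.2, -3.1, 18.2]
width: 55.3
```

Emit:
apply_moves:
  targets:
    - {"travel": [-2,0,0],"turn": [0,0,0],"hand": 0.3}
    - {"travel": [0,0,0],"turn": [0,0,0],"hand": 1}
    - {"travel": [0,0,0],"turn": [0,0,0],"hand": 1}
    - {"travel": [0,0,0],"turn": [0,0,0],"hand": 1}
    - {"travel": [0,0,0],"turn": [0,0,0],"hand": 1}
    - {"travel": [-30,0,0],"turn": [0,0,0],"hand": 1}
    - {"travel": [-40,0,0],"turn": [0,0,0],"hand": 1}
    - {"travel": [-30,0,0],"turn": [0,0,0],"hand": 1}
    - {"travel": [0,0,0],"turn": [0,0,0],"hand": 1}

```text
t: 16.12
eef_pos: [484.7, 281.2, 288.8]
tcp_rot: [-1.65, 1.566, 1.387]
ft_force: [0.4, 0.1, -0.6]
width: 85.5
```

```bash
python3 - <<'E'
from h import *
print(arm.finger_overhang)
go(499.9,-155,300,11.3+90)
go(475,-150,330,11.3+90)
p,d=arm.snapshot("scene"); cv2.imwrite("pics/s3.png",p[110:320,180:500])
E
```

```text
173.4
p [484.7 281.2 288.8] turn [72.71  0.15  0.25] travel now [-13.2 432.2 -60.6] travel after turn [ -11.2   70.6 -430.8] j6 -0.92 w 85.5 F [ 0.4  0.1 -0.6] t 16.125
p [484.7 281.2 288.8] turn [72.71  0.15  0.25] travel now [-43.2 429.7 -35.3] travel after turn [ -41.2   94.  -421. ] j6 -0.92 w 85.5 F [ 0.4  0.1 -0.6] t 16.125
```

View pics/s3.png

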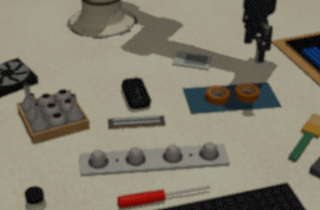

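Emit:
apply_moves:
  targets:
    - {"travel": [-5,0,0],"turn": [9.1,0,0],"hand": 1}
    - {"travel": [-5,0,0],"turn": [9.1,0,0],"hand": 0.45}
    - {"travel": [-5,0,0],"turn": [9.1,0,0],"hand": 0.45}
    - {"travel": [-5,0,0],"turn": [9.1,0,0],"hand": 0.45}
    - {"travel": [-5,0,0],"turn": [9.1,0,0],"hand": 0.45}
    - {"travel": [-5,0,0],"turn": [9.1,0,0],"hand": 0.45}
    - {"travel": [-5,0,0],"turn": [9.1,0,0],"hand": 0.45}
    - {"travel": [-5,0,0],"turn": [9,0,0],"hand": 0.45}

```text
t: 17.18
eef_pos: [484.0, 280.5, 324.4]
tcp_rot: [1.653, 1.564, -2.868]
ft_force: [-0.1, -0.5, 0.4]
width: 38.7
```

Emit:
apply_moves:
  targets:
    - {"travel": [0,7,-43],"turn": [0,0,0],"hand": 0.45}
    - {"travel": [0,7,-43],"turn": [0,0,0],"hand": 0.45}
    - {"travel": [0,7,-43],"turn": [0,0,0],"hand": 0.45}
    - {"travel": [0,7,-43],"turn": [0,0,0],"hand": 0.45}
    - {"travel": [0,7,-43],"turn": [0,0,0],"hand": 0.45}
    - {"travel": [0,7,-43],"turn": [0,0,0],"hand": 0.45}
    - {"travel": [0,7,-43],"turn": [0,0,0],"hand": 0.45}
    - {"travel": [0,7,-43],"turn": [0,0,0],"hand": 0.45}
    - {"travel": [0,7,-43],"turn": [0,0,0],"hand": 0.45}
    - {"travel": [0,7,-43],"turn": [0,0,0],"hand": 0.45}
    - {"travel": [0,0,0],"turn": [0,0,0],"hand": 0.45}
    - {"travel": [0,0,0],"turn": [0,0,0],"hand": 0.45}

```text
t: 18.68
eef_pos: [499.6, -154.6, 324.6]
tcp_rot: [1.223, 1.565, 2.99]
ft_force: [0.0, -0.1, 0.4]
width: 38.4
```

```bash
python3 - <<'E'
from h import *
go(499.9,-155,265,11.3+90)
E
```

```text
p [ 499.6 -154.6  324.6] turn [-0.05  0.12 -0.33] travel now [59.6 -0.6 -0.6] travel after turn [59.6 -0.3 -0.4] j6 -1.38 w 38.4 F [ 0.  -0.1  0.4] t 18.675
```

Emit:
apply_moves:
  targets:
    - {"travel": [29,0,0],"turn": [0,0.1,-0.3],"hand": 0.45}
    - {"travel": [29,0,0],"turn": [0,0,0],"hand": 0.45}
    - {"travel": [0,0,0],"turn": [0,0,0],"hand": 0.45}

```text
t: 19.05
eef_pos: [499.0, -153.5, 265.7]
tcp_rot: [1.321, 1.567, 3.09]
ft_force: [0.1, 0.9, 0.5]
width: 38.5
```

```bash
python3 - <<'E'
from h import *
go(499.9,-155,234,11.3+90)
a,d=arm.snapshot("scene"); b,d=arm.snapshot("top")
cv2.imwrite("pics/n1.png",np.hstack([cv2.resize(a[130:260,180:280],(400,520)),cv2.resize(b[240:360,380:500],(400,400)).repeat(1,0) if 0 else cv2.copyMakeBorder(cv2.resize(b[240:360,380:500],(400,400)),0,120,0,0,0)]))
E
```

```text
p [ 499.  -153.5  265.7] turn [ 0.07  0.06 -0.23] travel now [31.7 -0.7 -1.6] travel after turn [31.7 -0.6 -1.6] j6 -1.38 w 38.5 F [0.1 0.9 0.5] t 19.05
```

View pics/n1.png

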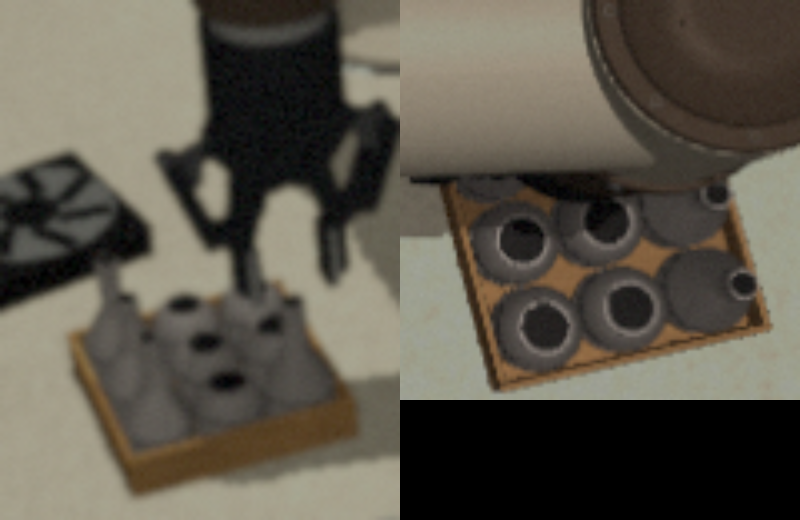

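Emit:
apply_moves:
  targets:
    - {"travel": [12,-0.7,-1.2],"turn": [0,0,0],"hand": 0.45}
    - {"travel": [12,0,0],"turn": [0,0,0],"hand": 0.45}
    - {"travel": [8,0,0],"turn": [0,0,0],"hand": 0.45}
    - {"travel": [0,0,0],"turn": [0,0,0],"hand": 0.45}
    - {"travel": [0,0,0],"turn": [0,0,0],"hand": 0.0}
    - {"travel": [0,0,0],"turn": [0,0,0],"hand": 0.0}
    - {"travel": [0,0,0],"turn": [0,0,0],"hand": 0.0}
    - {"travel": [0,0,0],"turn": [0,0,0],"hand": 0.0}

```text
t: 20.15
eef_pos: [500.9, -155.7, 236.1]
tcp_rot: [-1.857, 1.568, -0.089]
ft_force: [0.2, -0.8, -0.0]
width: 11.9
```

Emit:
apply_moves:
  targets:
    - {"travel": [-6,0,0],"turn": [0,0,0],"hand": 0.0}
    - {"travel": [-15,0,0],"turn": [0,0,0],"hand": 0.0}
    - {"travel": [-25,0,0],"turn": [0,0,0],"hand": 0.0}
    - {"travel": [-35,0,0],"turn": [0,0,0],"hand": 0.0}
    - {"travel": [-25,0,0],"turn": [0,0,0],"hand": 0.0}
    - {"travel": [0,0,0],"turn": [0,0,0],"hand": 0.0}

```text
t: 20.9
eef_pos: [501.0, -155.7, 345.0]
tcp_rot: [-1.828, 1.562, -0.06]
ft_force: [0.5, 0.3, -0.8]
width: 11.9
```

```bash
python3 - <<'E'
from h import *
go(648.7,-126.9,300,11.3+90)
E
```

```text
p [ 501.  -155.7  345. ] turn [ 0.   -0.12  0.46] travel now [  46.2 -150.2   -0.6] travel after turn [  45.  -150.5   -0.7] j6 -1.38 w 11.9 F [ 0.5  0.3 -0.8] t 20.9
```

Emit:
apply_moves:
  targets:
    - {"travel": [0,-30,0],"turn": [0,0,0.3],"hand": 0.0}
    - {"travel": [0,-40,0],"turn": [0,0,0],"hand": 0.0}
    - {"travel": [0,-40,0],"turn": [0,0,0],"hand": 0.0}
    - {"travel": [10,-40.4,-0.7],"turn": [0,0,0],"hand": 0.0}
    - {"travel": [25,0,0],"turn": [0,0,0],"hand": 0.0}
    - {"travel": [20,0,0],"turn": [0,0,0],"hand": 0.0}
    - {"travel": [0,0,0],"turn": [0,0,0],"hand": 0.0}
    - {"travel": [0,0,0],"turn": [0,0,0],"hand": 0.0}

```text
t: 21.9
eef_pos: [648.2, -127.0, 287.0]
tcp_rot: [1.887, 1.568, -2.628]
ft_force: [1.0, 0.4, 0.0]
width: 12.2
```

```bash
python3 - <<'E'
from h import *
go(648.7,-126.9,270,11.3+90)
a,d=arm.snapshot("scene"); b,d=arm.snapshot("top")
cv2.imwrite("pics/n2.png",np.hstack([cv2.resize(a[180:300,230:330],(500,600)),cv2.resize(b[120:240,340:440],(300,360))[:600] if 0 else cv2.copyMakeBorder(cv2.resize(b[150:270,340:400],(300,600)),0,0,0,0,0)]))
E
```

```text
p [ 648.2 -127.   287. ] turn [ 0.   -0.06 -0.17] travel now [17.  -0.5  0.1] travel after turn [17.  -0.5  0. ] j6 -1.43 w 12.2 F [1.  0.4 0. ] t 21.9
```

View pics/n2.png

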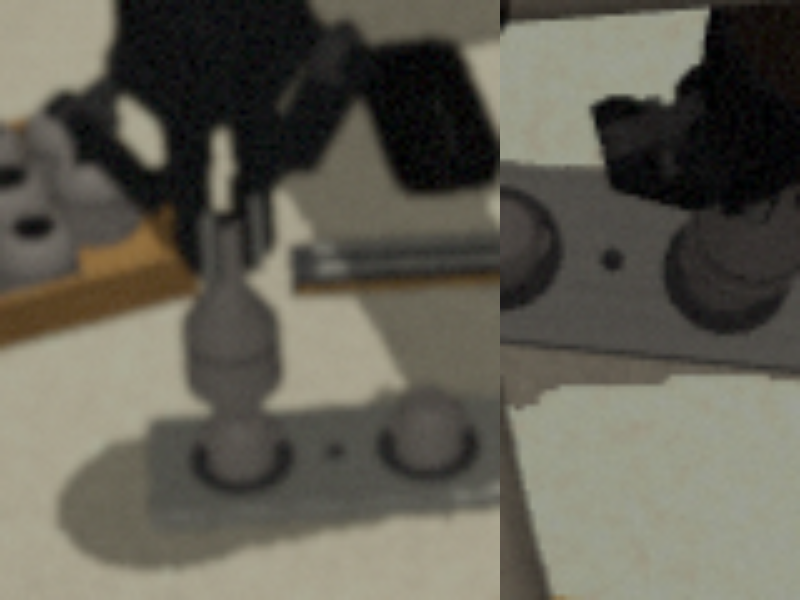

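```bash
python3 - <<'E'
from h import *
print(proj("scene",[(648.2,-127,z) for z in(55,65,85,107,139)]).round(1))
print(proj("scene",[(648.7,-126.9,z) for z in(10,37)]).round(1))
print(proj("scene",[(648.7,-122.9,z) for z in(10,37)]).round(1))
b,d=arm.snapshot("scene"); C=cloud("scene",d)
a=cv2.imread("pics/scene0.png"); 
g=cv2.cvtColor(b,cv2.COLOR_BGR2GRAY)
for v in (222,240,246,252,256): print(v,g[v,262:292])
for v in (266,268,270): print(v,g[v,262:296])
E
```

```text
[[276.5 255.7]
 [276.2 252. ]
 [275.8 244.5]
 [275.2 236.1]
 [274.4 223.4]]
[[277.6 272. ]
 [277.  262.4]]
[[279.4 271.7]
 [278.9 262.1]]
222 [ 62  67  56  29  24  19  17  28  44  60  68  72  67  51  35  32  24  37
  61  69  58  44  85 135 158 161 156 137 115 101]
240 [104 114 126 129 129 123 101  77  70  73  76  80  82  84  82  80  72  72
  69  69  77 109 138 157 163 161 158 153 153 153]
246 [165 164 165 153 123  84  72  72  79  78  80  82  84  84  82  79  79  76
  75  75  73  70  67  88 130 153 162 162 163 163]
252 [164 165 163 158 135  95  69  69  70  69  67  70  69  71  66  67  65  68
  68  65  66  65  64  74 109 150 159 161 163 164]
256 [162 164 164 162 153 114  79  73  73  77  77  78  80  78  77  76  77  74
  75  76  73  70  73  88 127 153 160 158 158 160]
266 [78 77 80 79 80 78 79 78 76 72 75 76 82 84 88 92 86 83 82 80 76 74 70 71
 70 73 77 79 79 80 78 80 77 80]
268 [82 84 81 80 79 77 69 59 65 72 72 80 80 84 85 86 86 83 82 80 74 70 67 61
 52 56 69 78 79 79 80 80 76 70]
270 [81 79 76 82 79 71 56 37 42 53 70 77 80 80 85 84 82 82 82 81 75 70 59 44
 30 39 56 73 82 78 76 80 73 58]
```

Emit:
apply_moves:
  targets:
    - {"travel": [8,-0.4,0],"turn": [0,0,0],"hand": 0.0}
    - {"travel": [6,0,0],"turn": [0,0,0],"hand": 0.0}
    - {"travel": [5,0,0],"turn": [0,0,0],"hand": 0.0}
    - {"travel": [4,0,0],"turn": [0,0,0],"hand": 0.0}
    - {"travel": [0,0,0],"turn": [0,0,0],"hand": 0.0}

```text
t: 22.68
eef_pos: [648.4, -126.9, 263.1]
tcp_rot: [1.695, 1.567, -2.82]
ft_force: [0.5, 0.5, -0.9]
width: 11.9
```

Post entered freely with no side load. Now press.

Emit:
apply_moves:
  targets:
    - {"travel": [4,0,0],"turn": [0,0,0],"hand": 0.0}
    - {"travel": [4,0,0],"turn": [0,0,0],"hand": 0.0}
    - {"travel": [4,0,0],"turn": [0,0,0],"hand": 0.0}
    - {"travel": [4,0,0],"turn": [0,0,0],"hand": 0.0}
    - {"travel": [0,0,0],"turn": [0,0,0],"hand": 0.0}

```text
t: 23.3
eef_pos: [648.5, -126.7, 246.8]
tcp_rot: [1.592, 1.569, -2.923]
ft_force: [2.0, 0.5, -6.0]
width: 11.8
```

Emit:
apply_moves:
  targets:
    - {"travel": [3,0,0],"turn": [0,0,0],"hand": 0.0}
    - {"travel": [2,0,0],"turn": [0,0,0],"hand": 0.0}
    - {"travel": [1.5,0,0],"turn": [0,0,0],"hand": 0.0}
    - {"travel": [0,0,0],"turn": [0,0,0],"hand": 0.0}

```text
t: 23.8
eef_pos: [648.5, -127.0, 242.1]
tcp_rot: [1.993, 1.568, -2.522]
ft_force: [-0.6, 1.5, 4.2]
width: 12.0
```

Emit:
apply_moves:
  targets:
    - {"travel": [1,0,0],"turn": [0,0,0],"hand": 0.0}
    - {"travel": [0,0,0],"turn": [0,0,0],"hand": 0.0}

```text
t: 24.05
eef_pos: [648.5, -126.9, 242.0]
tcp_rot: [2.213, 1.568, -2.302]
ft_force: [-1.3, 0.6, 8.8]
width: 11.8
```

Emit:
apply_moves:
  targets:
    - {"travel": [-1,0,0],"turn": [0,0,0],"hand": 0.45}
    - {"travel": [0,0,0],"turn": [0,0,0],"hand": 0.45}
    - {"travel": [0,0,0],"turn": [0,0,0],"hand": 0.45}
    - {"travel": [0,0,0],"turn": [0,0,0],"hand": 0.45}
    - {"travel": [-15,0,0],"turn": [0,0,0],"hand": 0.45}
    - {"travel": [-30,0,0],"turn": [0,0,0],"hand": 0.45}
    - {"travel": [-30,0,0],"turn": [0,0,0],"hand": 0.45}
    - {"travel": [0,0,0],"turn": [0,0,0],"hand": 0.45}

```text
t: 25.05
eef_pos: [649.3, -126.9, 320.5]
tcp_rot: [-2.113, 1.566, -0.344]
ft_force: [-0.9, -0.4, -0.4]
width: 38.2
```

```bash
python3 - <<'E'
from h import *
a,d=arm.snapshot("scene"); cv2.imwrite("pics/n3.png",np.hstack([cv2.resize(a[180:300,230:330],(500,600)),cv2.resize(a[180:260,340:480],(300,171)).repeat(1,0) if 0 else cv2.resize(a[180:240,350:410],(300,300)).repeat(2,0)]))
go(516.9,-238.4,320,11.3+90)
E
```

```text
p [ 648.7 -126.8  318.3] turn [-0.01 -0.06  0.03] travel now [ -1.7 151.1 -83.6] travel after turn [ -1.7 151.1 -83.6] j6 -1.43 w 38.3 F [-0.5 -0.6 -0.7] t 25.1
```

View pics/n3.png

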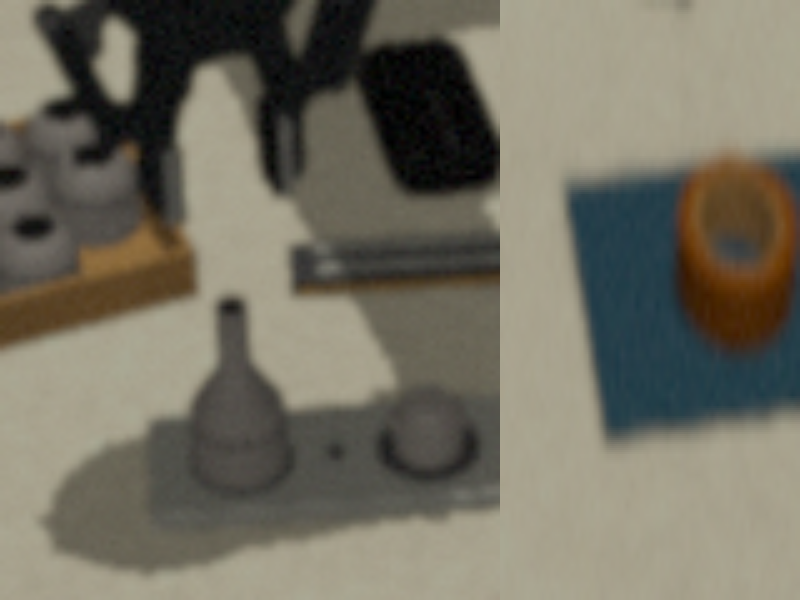

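Emit:
apply_moves:
  targets:
    - {"travel": [0,30.2,-16.7],"turn": [0,0,0],"hand": 0.45}
    - {"travel": [0,30.2,-16.7],"turn": [0,0,0],"hand": 0.45}
    - {"travel": [0,30.2,-16.7],"turn": [0,0,0],"hand": 0.45}
    - {"travel": [0,30.2,-16.7],"turn": [0,0,0],"hand": 0.45}
    - {"travel": [0,30.2,-16.7],"turn": [0,0,0],"hand": 0.45}
    - {"travel": [20,0,0],"turn": [0,0,0],"hand": 0.45}
    - {"travel": [20,0,0],"turn": [0,0,0],"hand": 0.45}
    - {"travel": [0,0,0],"turn": [0,0,0],"hand": 0.45}
    - {"travel": [0,0,0],"turn": [0,0,0],"hand": 0.45}

```text
t: 26.22
eef_pos: [517.0, -238.3, 276.9]
tcp_rot: [1.82, 1.567, -2.695]
ft_force: [1.2, -0.5, -0.1]
width: 38.5
```

```bash
python3 - <<'E'
from h import *
go(516.9,-238.4,234,11.3+90)
E
```

```text
p [ 517.  -238.3  276.9] turn [ 0.01 -0.05 -0.19] travel now [42.9 -0.1 -0. ] travel after turn [42.9  0.1 -0. ] j6 -1.23 w 38.5 F [ 1.2 -0.5 -0.1] t 26.225
```

Emit:
apply_moves:
  targets:
    - {"travel": [12,0,0],"turn": [0,0,0],"hand": 0.45}
    - {"travel": [12,0,0],"turn": [0,0,0],"hand": 0.45}
    - {"travel": [10,0,0],"turn": [0,0,0],"hand": 0.45}
    - {"travel": [8,0,0],"turn": [0,0,0],"hand": 0.45}
    - {"travel": [0,0,0],"turn": [0,0,0],"hand": 0.45}
    - {"travel": [0,0,0],"turn": [0,0,0],"hand": 0.0}
    - {"travel": [0,0,0],"turn": [0,0,0],"hand": 0.0}
    - {"travel": [0,0,0],"turn": [0,0,0],"hand": 0.0}
    - {"travel": [0,0,0],"turn": [0,0,0],"hand": 0.0}
    - {"travel": [0,0,0],"turn": [0,0,0],"hand": 0.0}

```text
t: 27.48
eef_pos: [516.7, -238.4, 234.9]
tcp_rot: [1.887, 1.568, -2.628]
ft_force: [0.9, -0.4, 1.0]
width: 11.9
```

Emit:
apply_moves:
  targets:
    - {"travel": [-6,0,0],"turn": [0,0,0],"hand": 0.0}
    - {"travel": [-15,0,0],"turn": [0,0,0],"hand": 0.0}
    - {"travel": [-25,0,0],"turn": [0,0,0],"hand": 0.0}
    - {"travel": [-35,0,0],"turn": [0,0,0],"hand": 0.0}
    - {"travel": [-30,0,0],"turn": [0,0,0],"hand": 0.0}
    - {"travel": [-15,0,0],"turn": [0,0,0],"hand": 0.0}
    - {"travel": [0,0,0],"turn": [0,0,0],"hand": 0.0}

```text
t: 28.35
eef_pos: [516.9, -238.2, 361.7]
tcp_rot: [2.439, 1.569, -2.076]
ft_force: [0.1, 0.0, -1.2]
width: 11.9
```

```bash
python3 - <<'E'
from h import *
go(659,-47.6,290,11.3+90)
E
```

```text
p [ 516.9 -238.2  361.7] turn [-0.01 -0.07 -0.06] travel now [  71.3 -176.7  159.2] travel after turn [  71.7 -176.7  159.1] j6 -1.23 w 11.9 F [ 0.1  0.  -1.2] t 28.35
```

Emit:
apply_moves:
  targets:
    - {"travel": [0,-29.5,26.5],"turn": [0,0,0],"hand": 0.0}
    - {"travel": [0,-29.5,26.5],"turn": [0,0,0],"hand": 0.0}
    - {"travel": [0,-29.5,26.5],"turn": [0,0,0],"hand": 0.0}
    - {"travel": [0,-29.5,26.5],"turn": [0,0,0],"hand": 0.0}
    - {"travel": [0,-29.5,26.5],"turn": [0,0,0],"hand": 0.0}
    - {"travel": [0,-29.5,26.5],"turn": [0,0,0],"hand": 0.0}
    - {"travel": [25,0,0],"turn": [0,0,0],"hand": 0.0}
    - {"travel": [30,0,0],"turn": [0,0,0],"hand": 0.0}
    - {"travel": [20,0,0],"turn": [0,0,0],"hand": 0.0}
    - {"travel": [0,0,0],"turn": [0,0,0],"hand": 0.0}
    - {"travel": [0,0,0],"turn": [0,0,0],"hand": 0.0}

```text
t: 29.72
eef_pos: [659.4, -47.8, 284.9]
tcp_rot: [1.813, 1.567, -2.703]
ft_force: [0.0, 0.0, -0.6]
width: 11.9
```

```bash
python3 - <<'E'
from h import *
go(658.8,-47.6,263,11.3+90)
E
```

```text
p [659.4 -47.8 284.9] turn [-0.   -0.05 -0.2 ] travel now [21.9  0.5  0.3] travel after turn [21.9  0.6  0.3] j6 -1.55 w 11.9 F [ 0.   0.  -0.6] t 29.725
```

Emit:
apply_moves:
  targets:
    - {"travel": [8,0.4,0],"turn": [0,0,0],"hand": 0.0}
    - {"travel": [6,0,0],"turn": [0,0,0],"hand": 0.0}
    - {"travel": [5,0,0],"turn": [0,0,0],"hand": 0.0}
    - {"travel": [3,0,0],"turn": [0,0,0],"hand": 0.0}
    - {"travel": [0,0,0],"turn": [0,0,0],"hand": 0.0}

```text
t: 30.35
eef_pos: [658.7, -47.9, 262.6]
tcp_rot: [1.703, 1.567, -2.812]
ft_force: [-0.2, -0.2, -1.2]
width: 12.2
```

Emit:
apply_moves:
  targets:
    - {"travel": [4,0,0],"turn": [0,0,0],"hand": 0.0}
    - {"travel": [4,0,0],"turn": [0,0,0],"hand": 0.0}
    - {"travel": [4,0,0],"turn": [0,0,0],"hand": 0.0}
    - {"travel": [4,0,0],"turn": [0,0,0],"hand": 0.0}
    - {"travel": [3,0,0],"turn": [0,0,0],"hand": 0.0}
    - {"travel": [0,0,0],"turn": [0,0,0],"hand": 0.0}

```text
t: 31.1
eef_pos: [658.4, -47.8, 242.7]
tcp_rot: [1.543, 1.566, -2.973]
ft_force: [-0.6, 0.9, -2.5]
width: 11.8
```

Emit:
apply_moves:
  targets:
    - {"travel": [1.5,0,0],"turn": [0,0,0],"hand": 0.0}
    - {"travel": [1.5,0,0],"turn": [0,0,0],"hand": 0.0}
    - {"travel": [0,0,0],"turn": [0,0,0],"hand": 0.0}

```text
t: 31.48
eef_pos: [658.7, -48.0, 241.1]
tcp_rot: [1.812, 1.568, -2.703]
ft_force: [-0.8, 0.7, -0.6]
width: 11.5
```

Emit:
apply_moves:
  targets:
    - {"travel": [1,0,0],"turn": [0,0,0],"hand": 0.0}
    - {"travel": [1,0,0],"turn": [0,0,0],"hand": 0.0}
    - {"travel": [0,0,0],"turn": [0,0,0],"hand": 0.0}

```text
t: 31.85
eef_pos: [658.8, -47.9, 240.9]
tcp_rot: [2.156, 1.568, -2.359]
ft_force: [-2.9, 0.7, 7.6]
width: 12.0
```

Firm contact with the bar (7.6 N). Release and go for the third.

Emit:
apply_moves:
  targets:
    - {"travel": [-1,0,0],"turn": [0,0,0],"hand": 0.45}
    - {"travel": [0,0,0],"turn": [0,0,0],"hand": 0.45}
    - {"travel": [0,0,0],"turn": [0,0,0],"hand": 0.45}
    - {"travel": [0,0,0],"turn": [0,0,0],"hand": 0.45}
    - {"travel": [-15,0,0],"turn": [0,0,0],"hand": 0.45}
    - {"travel": [-30,0,0],"turn": [0,0,0],"hand": 0.45}
    - {"travel": [-30,0,0],"turn": [0,0,0],"hand": 0.45}
    - {"travel": [0,0,0],"turn": [0,0,0],"hand": 0.45}

```text
t: 32.85
eef_pos: [659.7, -47.8, 319.4]
tcp_rot: [-1.92, 1.566, -0.152]
ft_force: [0.9, -0.6, -0.5]
width: 38.2
```

```bash
python3 - <<'E'
from h import *
a,d=arm.snapshot("scene"); b,d=arm.snapshot("top"); cv2.imwrite("pics/n4.png",np.hstack([cv2.resize(a[150:300,190:390],(500,375)),cv2.resize(b[255:360,100:500],(300,79)).repeat(1,0) if 0 else cv2.resize(b[255:360,380:500],(300,375))]))
go(475.1,-246.6,320,11.3+90)
E
```

```text
p [658.7 -47.8 315.6] turn [-0.02 -0.01 -0.13] travel now [  -3.9  218.9 -159.1] travel after turn [  -4.4  219.  -159. ] j6 -1.55 w 38.3 F [-0.1 -0.7 -1.4] t 32.95
```

View pics/n4.png

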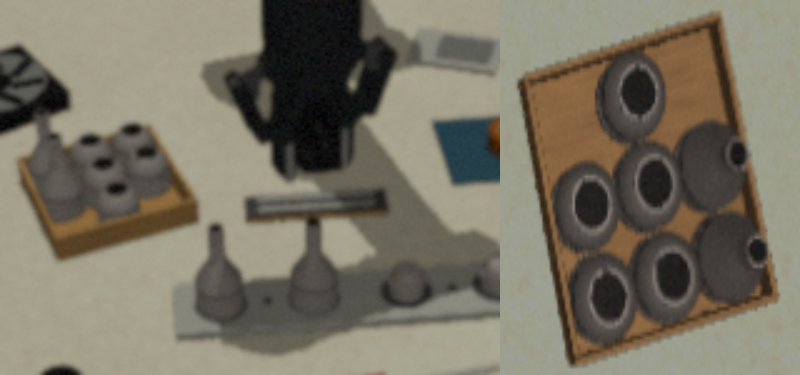

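Emit:
apply_moves:
  targets:
    - {"travel": [0,31.3,-22.7],"turn": [0,0,0],"hand": 0.45}
    - {"travel": [0,31.3,-22.7],"turn": [0,0,0],"hand": 0.45}
    - {"travel": [0,31.3,-22.7],"turn": [0,0,0],"hand": 0.45}
    - {"travel": [0,31.3,-22.7],"turn": [0,0,0],"hand": 0.45}
    - {"travel": [0,31.3,-22.7],"turn": [0,0,0],"hand": 0.45}
    - {"travel": [0,31.3,-22.7],"turn": [0,0,0],"hand": 0.45}
    - {"travel": [0,31.3,-22.7],"turn": [0,0,0],"hand": 0.45}
    - {"travel": [20,0,0],"turn": [0,0,0],"hand": 0.45}
    - {"travel": [18,0,0],"turn": [0,0,0],"hand": 0.45}
    - {"travel": [0,0,0],"turn": [0,0,0],"hand": 0.45}
    - {"travel": [0,0,0],"turn": [0,0,0],"hand": 0.45}

```text
t: 34.33
eef_pos: [475.2, -246.6, 277.9]
tcp_rot: [1.764, 1.567, -2.751]
ft_force: [0.9, 0.3, 0.5]
width: 38.7
```

```bash
python3 - <<'E'
from h import *
go(475.1,-246.6,234.5,11.3+90)
E
```

```text
p [ 475.2 -246.6  277.9] turn [ 0.01 -0.04 -0.21] travel now [43.4 -0.   0. ] travel after turn [43.4  0.1 -0. ] j6 -1.2 w 38.7 F [0.9 0.3 0.5] t 34.325
```

Emit:
apply_moves:
  targets:
    - {"travel": [12,0,0],"turn": [0,0,0],"hand": 0.45}
    - {"travel": [12,0,0],"turn": [0,0,0],"hand": 0.45}
    - {"travel": [10,0,0],"turn": [0,0,0],"hand": 0.45}
    - {"travel": [8.5,0,0],"turn": [0,0,0],"hand": 0.45}
    - {"travel": [0,0,0],"turn": [0,0,0],"hand": 0.45}
    - {"travel": [0,0,0],"turn": [0,0,0],"hand": 0.0}
    - {"travel": [0,0,0],"turn": [0,0,0],"hand": 0.0}
    - {"travel": [0,0,0],"turn": [0,0,0],"hand": 0.0}
    - {"travel": [0,0,0],"turn": [0,0,0],"hand": 0.0}
    - {"travel": [0,0,0],"turn": [0,0,0],"hand": 0.0}

```text
t: 35.58
eef_pos: [475.0, -246.6, 235.5]
tcp_rot: [1.892, 1.568, -2.623]
ft_force: [0.9, 0.8, 0.5]
width: 11.9
```

Emit:
apply_moves:
  targets:
    - {"travel": [-6,0,0],"turn": [0,0,0],"hand": 0.0}
    - {"travel": [-15,0,0],"turn": [0,0,0],"hand": 0.0}
    - {"travel": [-25,0,0],"turn": [0,0,0],"hand": 0.0}
    - {"travel": [-35,0,0],"turn": [0,0,0],"hand": 0.0}
    - {"travel": [-30,0,0],"turn": [0,0,0],"hand": 0.0}
    - {"travel": [-15,0,0],"turn": [0,0,0],"hand": 0.0}
    - {"travel": [0,0,0],"turn": [0,0,0],"hand": 0.0}

```text
t: 36.45
eef_pos: [475.2, -246.5, 362.3]
tcp_rot: [2.472, 1.569, -2.044]
ft_force: [-0.5, 0.3, -1.0]
width: 12.1
```

```bash
python3 - <<'E'
from h import *
go(669.2,31.8,285,11.3+90)
E
```

```text
p [ 475.2 -246.5  362.3] turn [-0.02 -0.07 -0.06] travel now [  76.8 -244.8  235. ] travel after turn [  77.3 -244.8  234.9] j6 -1.2 w 12.1 F [-0.5  0.3 -1. ] t 36.45
```

Emit:
apply_moves:
  targets:
    - {"travel": [0,-30.6,29.4],"turn": [0,0,0],"hand": 0.0}
    - {"travel": [0,-30.6,29.4],"turn": [0,0,0],"hand": 0.0}
    - {"travel": [0,-30.6,29.4],"turn": [0,0,0],"hand": 0.0}
    - {"travel": [0,-30.6,29.4],"turn": [0,0,0],"hand": 0.0}
    - {"travel": [0,-30.6,29.4],"turn": [0,0,0],"hand": 0.0}
    - {"travel": [0,-30.6,29.4],"turn": [0,0,0],"hand": 0.0}
    - {"travel": [0,-30.6,29.4],"turn": [0,0,0],"hand": 0.0}
    - {"travel": [0,-30.6,29.4],"turn": [0,0,0],"hand": 0.0}
    - {"travel": [25,0,0],"turn": [0,0,0],"hand": 0.0}
    - {"travel": [30,0,0],"turn": [0,0,0],"hand": 0.0}
    - {"travel": [20,0,0],"turn": [0,0,0],"hand": 0.0}
    - {"travel": [0,0,0],"turn": [0,0,0],"hand": 0.0}

```text
t: 37.95
eef_pos: [668.1, 31.9, 281.3]
tcp_rot: [1.618, 1.559, -2.898]
ft_force: [0.0, 0.2, -0.3]
width: 11.9
```

```bash
python3 - <<'E'
from h import *
go(669.1,31.8,263,11.3+90)
E
```

```text
p [668.1  31.9 281.3] turn [-0.03 -0.03 -0.65] travel now [18.3 -1.2 -0.2] travel after turn [18.3 -1.  -0.2] j6 -1.66 w 11.9 F [ 0.   0.2 -0.3] t 37.95
```

Emit:
apply_moves:
  targets:
    - {"travel": [0,0,0],"turn": [0,0,0],"hand": 0.0}
    - {"travel": [5,-0.5,0],"turn": [0,0,-0.2],"hand": 0.0}
    - {"travel": [6,0,0],"turn": [0,0,0],"hand": 0.0}
    - {"travel": [5,0,0],"turn": [0,0,0],"hand": 0.0}
    - {"travel": [4,0,0],"turn": [0,0,0],"hand": 0.0}
    - {"travel": [0,0,0],"turn": [0,0,0],"hand": 0.0}

```text
t: 38.7
eef_pos: [669.4, 32.1, 264.8]
tcp_rot: [2.247, 1.57, -2.269]
ft_force: [0.2, -0.3, -1.2]
width: 11.8
```

Home should be at about 241.5.

Emit:
apply_moves:
  targets:
    - {"travel": [4,0,0],"turn": [0,0,0],"hand": 0.0}
    - {"travel": [4,0,0],"turn": [0,0,0],"hand": 0.0}
    - {"travel": [4,0,0],"turn": [0,0,0],"hand": 0.0}
    - {"travel": [4,0,0],"turn": [0,0,0],"hand": 0.0}
    - {"travel": [4,0,0],"turn": [0,0,0],"hand": 0.0}
    - {"travel": [2.5,0,0],"turn": [0,0,0],"hand": 0.0}
    - {"travel": [1,0,0],"turn": [0,0,0],"hand": 0.0}
    - {"travel": [0,0,0],"turn": [0,0,0],"hand": 0.0}

```text
t: 39.7
eef_pos: [669.4, 32.1, 241.6]
tcp_rot: [2.261, 1.57, -2.254]
ft_force: [-2.0, 0.0, 1.8]
width: 11.6
```

Emit:
apply_moves:
  targets:
    - {"travel": [1,0,0],"turn": [0,0,0],"hand": 0.0}
    - {"travel": [0.5,0,0],"turn": [0,0,0],"hand": 0.0}
    - {"travel": [0,0,0],"turn": [0,0,0],"hand": 0.0}

```text
t: 40.08
eef_pos: [669.4, 32.1, 241.5]
tcp_rot: [-2.815, 1.57, -1.046]
ft_force: [-4.4, -1.0, 6.5]
width: 12.2
```

Emit:
apply_moves:
  targets:
    - {"travel": [-1,0,0],"turn": [0,0,0],"hand": 0.45}
    - {"travel": [0,0,0],"turn": [0,0,0],"hand": 0.45}
    - {"travel": [0,0,0],"turn": [0,0,0],"hand": 0.45}
    - {"travel": [0,0,0],"turn": [0,0,0],"hand": 0.45}
    - {"travel": [-15,0,0],"turn": [0,0,0],"hand": 0.45}
    - {"travel": [-30,0,0],"turn": [0,0,0],"hand": 0.45}
    - {"travel": [-30,0,0],"turn": [0,0,0],"hand": 0.45}
    - {"travel": [0,0,0],"turn": [0,0,0],"hand": 0.45}

```text
t: 41.08
eef_pos: [670.3, 32.2, 320.8]
tcp_rot: [-1.662, 1.563, 0.106]
ft_force: [-0.7, 0.2, -0.0]
width: 38.8
```

```bash
python3 - <<'E'
from h import *
go(433.5,-255.1,320,11.3+90)
E
```

```text
p [670.3  32.2 320.8] turn [ 0.02 -0.04  0.47] travel now [  -1.4  288.6 -235.3] travel after turn [   0.8  288.5 -235.4] j6 -1.66 w 38.8 F [-0.7  0.2 -0. ] t 41.075
```

Emit:
apply_moves:
  targets:
    - {"travel": [0,32,-26.1],"turn": [0,0,0],"hand": 0.45}
    - {"travel": [0,32,-26.1],"turn": [0,0,0],"hand": 0.45}
    - {"travel": [0,32,-26.1],"turn": [0,0,0],"hand": 0.45}
    - {"travel": [0,32,-26.1],"turn": [0,0,0],"hand": 0.45}
    - {"travel": [0,32,-26.1],"turn": [0,0,0],"hand": 0.45}
    - {"travel": [0,32,-26.1],"turn": [0,0,0],"hand": 0.45}
    - {"travel": [0,32,-26.1],"turn": [0,0,0],"hand": 0.45}
    - {"travel": [0,32,-26.1],"turn": [0,0,0],"hand": 0.45}
    - {"travel": [0,32,-26.1],"turn": [0,0,0],"hand": 0.45}
    - {"travel": [35,0,0],"turn": [0,0,0],"hand": 0.45}
    - {"travel": [0,0,0],"turn": [0,0,0],"hand": 0.45}
    - {"travel": [0,0,0],"turn": [0,0,0],"hand": 0.45}

```text
t: 42.58
eef_pos: [433.7, -254.6, 282.1]
tcp_rot: [-2.621, 1.569, -0.852]
ft_force: [0.4, 0.3, 0.6]
width: 38.1
```

```bash
python3 - <<'E'
from h import *
go(433.5,-255.1,234.5,11.3+90)
E
```

```text
p [ 433.7 -254.6  282.1] turn [ 0.04 -0.07  0.04] travel now [47.6  0.3 -0.4] travel after turn [47.6  0.3 -0.5] j6 -1.17 w 38.1 F [0.4 0.3 0.6] t 42.575
```

Emit:
apply_moves:
  targets:
    - {"travel": [15,0,-0.5],"turn": [0,0,0],"hand": 0.45}
    - {"travel": [12,0,0],"turn": [0,0,0],"hand": 0.45}
    - {"travel": [12,0,0],"turn": [0,0,0],"hand": 0.45}
    - {"travel": [8,0,0],"turn": [0,0,0],"hand": 0.45}
    - {"travel": [0,0,0],"turn": [0,0,0],"hand": 0.45}
    - {"travel": [0,0,0],"turn": [0,0,0],"hand": 0.0}
    - {"travel": [0,0,0],"turn": [0,0,0],"hand": 0.0}
    - {"travel": [0,0,0],"turn": [0,0,0],"hand": 0.0}
    - {"travel": [0,0,0],"turn": [0,0,0],"hand": 0.0}
    - {"travel": [0,0,0],"turn": [0,0,0],"hand": 0.0}

```text
t: 43.82
eef_pos: [433.4, -255.2, 234.7]
tcp_rot: [-2.409, 1.569, -0.641]
ft_force: [0.3, -0.8, 0.8]
width: 11.7
```

Emit:
apply_moves:
  targets:
    - {"travel": [-6,0,0],"turn": [0,0,0],"hand": 0.0}
    - {"travel": [-15,0,0],"turn": [0,0,0],"hand": 0.0}
    - {"travel": [-25,0,0],"turn": [0,0,0],"hand": 0.0}
    - {"travel": [-35,0,0],"turn": [0,0,0],"hand": 0.0}
    - {"travel": [-30,0,0],"turn": [0,0,0],"hand": 0.0}
    - {"travel": [-15,0,0],"turn": [0,0,0],"hand": 0.0}
    - {"travel": [0,0,0],"turn": [0,0,0],"hand": 0.0}

```text
t: 44.7
eef_pos: [433.1, -255.0, 360.9]
tcp_rot: [-2.072, 1.569, -0.305]
ft_force: [-0.3, 0.6, -1.0]
width: 12.1
```

```bash
python3 - <<'E'
from h import *
go(679.4,111.1,285,11.3+90)
E
```

```text
p [ 433.1 -255.   360.9] turn [-0.02 -0.05  0.1 ] travel now [  76.1 -313.1  310.9] travel after turn [  75.9 -313.3  310.8] j6 -1.17 w 12.1 F [-0.3  0.6 -1. ] t 44.7
```

Emit:
apply_moves:
  targets:
    - {"travel": [0,-31.3,31.1],"turn": [0,0,0],"hand": 0.0}
    - {"travel": [0,-31.3,31.1],"turn": [0,0,0],"hand": 0.0}
    - {"travel": [0,-31.3,31.1],"turn": [0,0,0],"hand": 0.0}
    - {"travel": [0,-31.3,31.1],"turn": [0,0,0],"hand": 0.0}
    - {"travel": [0,-31.3,31.1],"turn": [0,0,0],"hand": 0.0}
    - {"travel": [0,-31.3,31.1],"turn": [0,0,0],"hand": 0.0}
    - {"travel": [0,-31.3,31.1],"turn": [0,0,0],"hand": 0.0}
    - {"travel": [0,-31.3,31.1],"turn": [0,0,0],"hand": 0.0}
    - {"travel": [0,-31.3,31.1],"turn": [0,0,0],"hand": 0.0}
    - {"travel": [0,-31.3,31.1],"turn": [0,0,0],"hand": 0.0}
    - {"travel": [0,0,0],"turn": [0,0,0],"hand": 0.0}

```text
t: 46.08
eef_pos: [680.1, 113.8, 356.5]
tcp_rot: [1.728, 1.566, -2.784]
ft_force: [-1.4, -1.0, -0.9]
width: 12.3
```

Emit:
apply_moves:
  targets:
    - {"travel": [25,0,0],"turn": [0,0,0],"hand": 0.0}
    - {"travel": [30,0,0],"turn": [0,0,0],"hand": 0.0}
    - {"travel": [20,0,0],"turn": [0,0,0],"hand": 0.0}
    - {"travel": [0,0,0],"turn": [0,0,0],"hand": 0.0}
    - {"travel": [0,0,0],"turn": [0,0,0],"hand": 0.0}

```text
t: 46.7
eef_pos: [679.3, 110.7, 285.5]
tcp_rot: [-2.77, 1.57, -1.002]
ft_force: [-0.2, -1.1, -1.0]
width: 12.4
```

```bash
python3 - <<'E'
from h import *
go(679.4,111.1,263,11.3+90)
E
```

```text
p [679.3 110.7 285.5] turn [-0.02 -0.05  0.02] travel now [22.5 -0.1  0.4] travel after turn [22.5 -0.1  0.3] j6 -1.77 w 12.4 F [-0.2 -1.1 -1. ] t 46.7
```

Home should be about 240.7–241.5.

Emit:
apply_moves:
  targets:
    - {"travel": [8,0,0.3],"turn": [0,0,0],"hand": 0.0}
    - {"travel": [6,0,0],"turn": [0,0,0],"hand": 0.0}
    - {"travel": [5,0,0],"turn": [0,0,0],"hand": 0.0}
    - {"travel": [3,0,0],"turn": [0,0,0],"hand": 0.0}
    - {"travel": [0,0,0],"turn": [0,0,0],"hand": 0.0}

```text
t: 47.32
eef_pos: [679.1, 111.4, 262.9]
tcp_rot: [2.569, 1.57, -1.946]
ft_force: [0.2, -0.6, -1.2]
width: 12.1
```

Emit:
apply_moves:
  targets:
    - {"travel": [4,0,0],"turn": [0,0,0],"hand": 0.0}
    - {"travel": [4,0,0],"turn": [0,0,0],"hand": 0.0}
    - {"travel": [4,0,0],"turn": [0,0,0],"hand": 0.0}
    - {"travel": [4,0,0],"turn": [0,0,0],"hand": 0.0}
    - {"travel": [4,0,0],"turn": [0,0,0],"hand": 0.0}
    - {"travel": [2,0,0],"turn": [0,0,0],"hand": 0.0}
    - {"travel": [1,0,0],"turn": [0,0,0],"hand": 0.0}
    - {"travel": [0,0,0],"turn": [0,0,0],"hand": 0.0}

```text
t: 48.32
eef_pos: [679.2, 111.5, 240.7]
tcp_rot: [-2.75, 1.57, -0.982]
ft_force: [-2.5, -0.1, 3.5]
width: 11.8
```

Emit:
apply_moves:
  targets:
    - {"travel": [1,0,0],"turn": [0,0,0],"hand": 0.0}
    - {"travel": [0,0,0],"turn": [0,0,0],"hand": 0.0}

```text
t: 48.58
eef_pos: [679.2, 111.5, 240.7]
tcp_rot: [-2.246, 1.57, -0.478]
ft_force: [-2.9, 0.1, 6.7]
width: 12.3
```

Emit:
apply_moves:
  targets:
    - {"travel": [-1,0,0],"turn": [0,0,0],"hand": 0.45}
    - {"travel": [0,0,0],"turn": [0,0,0],"hand": 0.45}
    - {"travel": [0,0,0],"turn": [0,0,0],"hand": 0.45}
    - {"travel": [0,0,0],"turn": [0,0,0],"hand": 0.45}
    - {"travel": [-15,0,0],"turn": [0,0,0],"hand": 0.45}
    - {"travel": [-30,0,0],"turn": [0,0,0],"hand": 0.45}
    - {"travel": [-40,0,0],"turn": [0,0,0],"hand": 0.45}
    - {"travel": [-40,0,0],"turn": [0,0,0],"hand": 0.45}
    - {"travel": [0,0,0],"turn": [0,0,0],"hand": 0.45}

```text
t: 49.7
eef_pos: [679.7, 111.5, 371.5]
tcp_rot: [-1.558, 1.56, 0.211]
ft_force: [1.5, 0.8, 0.5]
width: 38.1
```

Emit:
apply_moves:
  targets:
    - {"travel": [-20,30,-30],"turn": [0,0,0],"hand": 0.45}
    - {"travel": [0,30,-30],"turn": [0,0,0],"hand": 0.45}
    - {"travel": [0,30,-30],"turn": [0,0,0],"hand": 0.45}
    - {"travel": [0,30,-30],"turn": [0,0,0],"hand": 0.45}
    - {"travel": [0,30,-30],"turn": [0,0,0],"hand": 0.45}
    - {"travel": [0,30,-30],"turn": [0,0,0],"hand": 0.45}
    - {"travel": [0,30,-30],"turn": [0,0,0],"hand": 0.45}
    - {"travel": [0,0,-40],"turn": [0,0,0],"hand": 0.45}
    - {"travel": [0,0,-40],"turn": [0,0,0],"hand": 0.45}
    - {"travel": [0,0,-40],"turn": [0,0,0],"hand": 0.45}
    - {"travel": [0,0,0],"turn": [0,0,0],"hand": 0.45}

```text
t: 51.08
eef_pos: [537.7, -255.3, 384.8]
tcp_rot: [1.981, 1.57, -2.538]
ft_force: [-0.4, 0.6, -0.6]
width: 38.4
```

```bash
python3 - <<'E'
from h import *
a,d=arm.snapshot("scene"); b,d2=arm.snapshot("top"); cv2.imwrite("pics/f1.png",np.vstack([cv2.resize(a[160:300,180:480],(640,299)),b[155:365,0:640]]))
hsv=cv2.cvtColor(b,cv2.COLOR_BGR2HSV); m=cv2.inRange(hsv,(5,120,60),(22,255,255)); m[:265]=0;m[350:]=0;m[:,:95]=0;m[:,250:]=0
n,l,st,ce=cv2.connectedComponentsWithStats(m)
u=np.array([.105,.9945]); v=np.array([.9945,-.105])
for i in range(1,n):
    if st[i,4]>60:
        c=(st[i,0]+(st[i,2]-1)/2,st[i,1]+(st[i,3]-1)/2); P=plane("top",[c],18)[0][:2]; q=P-[480,241.3]; print("roll",c,st[i,2:],P.round(1),"mat y",(q@u).round(1),"mat x",(q@v).round(1))
E
```

```text
roll (np.float64(145.5), np.float64(305.5)) [ 36  36 588] [483.3 281.6] mat y 40.4 mat x -1.0
roll (np.float64(192.5), np.float64(308.5)) [ 36  36 573] [475.9 203.8] mat y -37.7 mat x -0.1
```

View pics/f1.png

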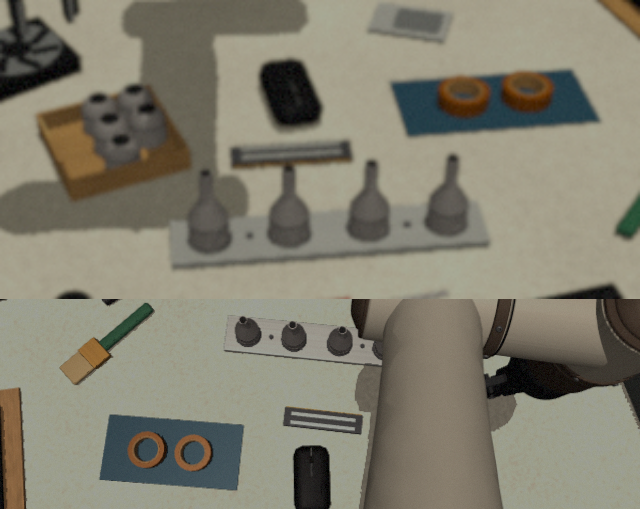

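```bash
python3 - <<'E'
from h import *
a,d=arm.snapshot("scene"); C=cloud("scene",d)
ok=True
for x,y in [(679.5,111.1),(669.2,31.8),(659,-47.6),(648.7,-126.9)]:
    s=(np.hypot(C[...,0]-x,C[...,1]-y)<14)&(C[...,2]>60)&(C[...,2]<110)
    z=np.percentile(C[...,2][s],97) if s.any() else 0; print(s.sum(),z.round(1),np.median(C[s],0).round(1)); ok&=90<z<98
s=arm.state(); print(ok,s["t"],abs(s["qvel"]).max())
if ok: print(arm.hand_in())
E
```

```text
110 94.4 [684.6 110.4  80.8]
104 95.0 [674.3  31.3  81.1]
115 94.4 [663.4 -48.4  79.2]
114 94.9 [ 651.7 -127.1   80.9]
True 51.225 0.011830959184809064
the job is handed in; nothing more can be done
None
```

The stand is ready, and I handed the job in at about 51 s; no verdict was reported.

- **Tape rolls:** There were two. Both lie flat on the mat, side by side, within 2 mm of my targets: about 40 mm and 38 mm either side of the mat's centre, and on its centre line.
- **Long nozzles:** There were four, and each is pressed onto its own post. The pressing force dropped as they clicked over, then rose to 6–9 N on the bar. The tops measure 94.4–95.0 mm high, against 94 mm expected for a collar fully home.
- **Short nozzles:** All five are still standing in the tray.
- **Other bench items:** The module and mouse look unmoved in the last pictures. The flux pot and screwdriver were mostly out of view in them; the robot's path did not go near either.

The arm was parked clear of everything. No final check failed. The roll that might have been knocked aside showed no sign of having moved.

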